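# Clamp a film carrier on the copy stage and lock the clamp slide

## Robot

A 6-joint arm with a two-finger parallel gripper is mounted at the origin on the work surface. World frame = base frame: x ahead of the robot, y to its left, z up, the work surface at z = 0. Lengths are in m, angles in rad, forces in N, time in s.
With the tool pointing down it reaches from about 0.35 to 0.725 m from the base axis. Payload 4.3 kg.
Tool frame: the origin (TCP) lies where the fingers leave the gripper's body, on its centre line; the fingertips stand 73 mm ahead of it and the grasp point (between the pads) lies 54 mm ahead of it; y points along the fingers, x is the direction in which the jaws open and shut, and the axes are right-handed (so a half turn about y gives the same grasp; the last joint's range is limited). The gripper opens to 85 mm and grips with 20 to 120 N. Pads are 22 mm wide; open, the fingers measure 114 mm over their backs; the gripper's body (76 mm by 85 mm) begins 54 mm behind the grasp point. The pads swing forward as they close: fully open they stand 13 mm farther back than shut.
Start: joints at [-1.39, 0.377, 0.081, 1.274, 0, 1.46], TCP at [0.165, -0.551, 0.304] pointing down, gripper open.
Joint ranges: [-2.72, 2.72], [-0.84, 1.66], [-1.02, 1.22], [-1.77, 2.12], [-1.37, 1.28], [-3.14, 3.14]. Speed limits (rad/s): [2.57, 2.57, 3.14, 3.14, 3.14, 3.14].

## Interface

Orientations are given as a unit quaternion [w, x, y, z].
In Python, from cell import r, vision gives the robot as it stands. The module is installed in compiled form; this text tells all that it offers.
- The arm moves only by the tool step_arm, never from a script. Its argument "rows" is a list of rows, each an object of numbers: "tx", "ty", "tz": the shift along the tool's x, y, z in mm; "ax", "ay", "az": the turn, a rotation vector about the tool's x, y, z in degrees; "hand": the closure, from -1 (fully open) to 1 (shut). In form: [{"tx": .., "ty": .., "tz": .., "ax": .., "ay": .., "az": .., "hand": ..}, ...]. A call has 1 to 10 rows; each row shifts and turns the commanded pose from where the row before left it, along the tool's axes as they then stand; what a row does not reach is not made up. A row lasts 1/10 s, in which the tool goes at most 50 mm and 8.59 degrees, less where a joint would pass 70% of its speed; a pose out of reach is approached as far as the arm can. A call is refused whole if a number of a shift passes 50 or a number of a turn 8.59, either way. A call with a gripper value outside its range is refused whole. The fingers move at their own pace and stop on an object; "newtons" is the grip in N (left out, the last holds). Time passes only in rows, so rows that do not move let the fingers close. It gives the time, the measured TCP pose, the force and the opening at its end, in the units of the state.
- r.state(): the state, without advancing time (a new reading comes with each control period).
- vision.get_image(name): name is "scene" or "side" or "wrist"; returns a dict with "color" (400x640x3 uint8, red, green, blue), "fx", "fy", "cx", "cy" (pixels), "dist" ([k1, k2, p1, p2, k3] as OpenCV has them; the pictures are not rectified), "pose" (4x4, takes a point from camera to world coordinates); the wrist camera has in their place "T_tool_cam" (4x4, takes a point from camera to tool coordinates, whose origin is the TCP and whose axes are the tool frame's). Camera axes: x right, y up, looking along -z (the intrinsics and any distortion apply to the point x, -y, -z); pixel columns grow to the right and rows downward; lengths in m; the calibration is good to about 2 mm. A picture is of the moment at which its call begins: read the wrist's pose just before it. There is no depth.
- r.sign_off(): hands the job in, once; it reports no verdict.
The state is a dict: "time_s": time; "joints": joint angles; "joint_vel": joint speeds; "joint_torque": joint torques, N m; "ee_pos": TCP position; "tool_rot": TCP orientation; "force": force on the tool from outside, world axes, zero at the start; "ft_torque": the same for the moment, N m; "finger_gap": opening from 0.0 (shut) to 1.0 (fully open).
Only numpy, scipy, OpenCV 4.12 (cv2) and the standard library are available. Lean on these libraries where they do the work, as an engineer would, in place of code of your own. Each camera call takes 0.05 s, during which the arm holds its last target.

## Task

On the black copy stage, push the steel clamp slide by its upright tab until it has carried the film carrier gently home against the end stop, with no gap left at either side of the carrier. Then lock the slide with its four-lobed hand knob: turn it clockwise until it bites and the resistance climbs, then give it an eighth of a turn more and no further, so that the clamp holds without its thread being strained. Leave the things that lie about where they are and let go at the end.

Things in the scene. Friction and masses are not known exactly. Their poses are not given: they have to be found in the camera images.
- stage: The fixed copy stage, a black plate 180 mm (its x) by 380 mm (its y, -195 to +185); upper face 18 mm above the origin, which lies on the table top. z up; the slide travels along y. Two aluminium guide rails 6 mm high flank the slide (y -165 to -15 mm, 1.4 mm play each side), two more, 126 mm apart, flank the carrier (y 60 to 150 mm).
- end_stop (a point): Point on the face of the stage's end stop, an aluminium bar across the stage, 142 mm long and 16 mm high; the face looks to the stage's -y. The point is mid-length, at y = +150 mm of the stage, 4 mm above the plate.
- carrier: The loose film carrier, an aluminium frame with dark film strips in it, 120 mm (x) by 100 mm (y) by 8 mm, 0.2 to 0.3 kg, lying flat on the stage between the side rails. Origin: centre of its underside; axes within 0.03 rad of the stage's. It starts 4 to 14 mm short of the end stop; home is y = +100 mm in the stage's frame.
- slide: The loose steel clamp slide: flat bar 8 mm thick, 44 mm wide, 184 mm long, its slot round the knob's stud; axes parallel to the stage's. About 0.55 kg; slides with a few N of friction. Its front is a cross bar 90 mm wide, 10 thick, 14 high. Origin: lower edge, mid-width, of the front face, which looks to +y.
- slide_front (a point): Point on the slide's front face, mid-width, 4 mm above its underside. It starts 20 to 38 mm short of home; at home, against the seated carrier, it is at y = +50 mm in the stage's frame. About 10 N on the tab seats slide and carrier; over 30 N on the carrier is too much.
- slide_tab (a point): Middle of the width and thickness of the slide's upright tab, a plate 40 mm wide (slide's x) and 12 mm thick (y), its top 40 mm and its root 8 mm above the slide's underside. The point is 30 mm above the underside and 178 mm behind (-y of) the front face. Nothing of the slide stands behind the tab.
- knob: The black four-lobed hand knob on a fixed stud at x = 0, y = -30 mm of the stage. Origin: on the axis at its underside, z up; x and y square to its flats. Flange and washer (radius 18 mm) reach 8 mm above the origin; the lobed grip, 34 mm across flats, 41 mm across lobes, runs from 9 to 39 mm. Gripped across the flats at any quarter turn; clockwise from above tightens, 6 mm down per turn.
- knob_top (a point): Centre of the knob's upper face, on its axis, 40 mm above the knob's origin. The knob turns freely (0.02 N m) for about 1 to 3 rad before it bites; where differs each time.
- washer: Sprung steel pressure washer, radius 18 mm, that the knob carries under it and presses on the slide; it turns with the knob. Origin: on the axis. From the bite on the turning moment climbs by roughly 0.25 to 0.6 N m per rad (least when read at rest after a quick step) and the clamping force by about 40 N per rad. The knob stays where it is left.
- loupe: Bystander: loupe standing on the stage, 42 mm across, 38 mm high.
- film_core: Bystander: white film core (ring) lying on the stage, 50 mm across, 16 mm high.
- palette: Bystander: white ceramic palette with twelve wells beyond the stage, 66 by 200 by 12 mm.
- brush: Bystander: fine retouching brush, 165 mm long, on the table on the robot's side of the stage.
- tweezers: Bystander: steel tweezers, 120 mm long, on the table left of the stage.
- cleaner: Bystander: amber bottle, 52 mm across, 125 mm high, left of the stage.
- film_can: Bystander: flat round film can, 136 mm across, 40 mm high, right of the stage.
Not all that is in view belongs to the job. What is meant by the slide is not purple, and is the smaller of those in its own colour.

How it is judged:
By the outcome, as a careful person would: the job done as asked, in the order asked, and still so for the second after the job is handed in, with the robot touching nothing.
It also fails if it takes over 70 s, if anything falls off the work surface, if the arm or the gripper's body presses on something with over 40 N, if the wrist force passes 120 N, or if a joint passes its speed limit or range.

## Working session

There is one attempt and no reset: what is moved stays moved. The work goes in short steps, Python scripts to look and compute and a tool call to move; the robot and the scene stay as the last step left them, time stands still between calls to the robot, and variables do not carry over. Pictures are saved under pics/ and viewed, and the job is handed in when it is done.

Besides the shell and the picture viewer there is one more tool, called by a JSON object that holds its "method" and its "body", one argument or row to a line. step_arm: Moves the arm, as the interface text tells. Its arguments: {"type":"object","properties":{"rows":{"type":"array","items":{"type":"object","properties":{"tx":{"type":"number"},"ty":{"type":"number"},"tz":{"type":"number"},"ax":{"type":"number"},"ay":{"type":"number"},"az":{"type":"number"},"hand":{"type":"number"}}}},"newtons":{"type":"number"}},"required":["rows"]}

```bash
mkdir -p pics
python3 - <<'E'
from cell import r, vision
import cv2,pickle
s=r.state()
for k,v in s.items(): print(k,v)
for n in ["scene","side","wrist"]:
    d=vision.get_image(n)
    cv2.imwrite(f"pics/{n}0.png",d["color"][:,:,::-1]); pickle.dump(d,open(f"{n}0.pkl","wb"))
    print(n,{k:v for k,v in d.items() if k!="color"})
E
```

```text
time_s 0.0
joints [-1.39029799e+00  3.78094673e-01  7.96512438e-02  1.27441414e+00
 -3.14598418e-06  1.46050673e+00]
joint_vel [ 0.00199119 -0.00135059 -0.0031222   0.00035583  0.00047931  0.00047003]
joint_torque [ 1.40257191e-03 -4.63601446e+01  2.69876540e+01  2.06863799e-02
  7.76706315e-06  1.77570598e-06]
ee_pos [ 0.16477662 -0.5503596   0.3029525 ]
tool_rot [ 0.56766137 -0.56666918  0.42281694 -0.42174926]
force [ 0.21376784 -0.68759073 -0.04234988]
ft_torque [-0.00963115 -0.03807497  0.00416838]
finger_gap 1.0019056693456487
scene {'fx': 501.0860359180955, 'fy': 501.0860359180955, 'cx': 322.4658984708697, 'cy': 201.9418101466125, 'dist': array([-0.14008006,  0.        ,  0.        ,  0.        ,  0.        ]), 'pose': array([[-0.46135201, -0.57555015,  0.67520097,  1.40966551],
       [ 0.88711597, -0.3107461 ,  0.34126546,  0.47133959],
       [ 0.01340069,  0.75642507,  0.65394306,  0.98865481],
       [ 0.        ,  0.        ,  0.        ,  1.        ]])}
side {'fx': 436.75620324544167, 'fy': 436.75620324544167, 'cx': 316.34602042759053, 'cy': 197.97640356540913, 'dist': 
[... 172 characters left out ...]
258,  0.67401516,  0.83421286],
       [ 0.00592565,  0.67399396,  0.73871309,  1.02186694],
       [ 0.        ,  0.        ,  0.        ,  1.        ]])}
wrist {'fx': 296.2251296593226, 'fy': 296.2251296593226, 'cx': 316.8428673080353, 'cy': 202.6293091704643, 'dist': array([-0.00752382,  0.        ,  0.        ,  0.        ,  0.        ]), 'T_tool_cam': array([[ 9.99999727e-01,  2.08193718e-04,  7.08604208e-04,
        -5.23022910e-04],
       [ 6.02568984e-04,  3.24789685e-01, -9.45786074e-01,
        -6.90341454e-02],
       [-4.27054056e-04,  9.45786243e-01,  3.24789471e-01,
         8.34101337e-02],
       [ 0.00000000e+00,  0.00000000e+00,  0.00000000e+00,
         1.00000000e+00]])}
```

View pics/scene0.png

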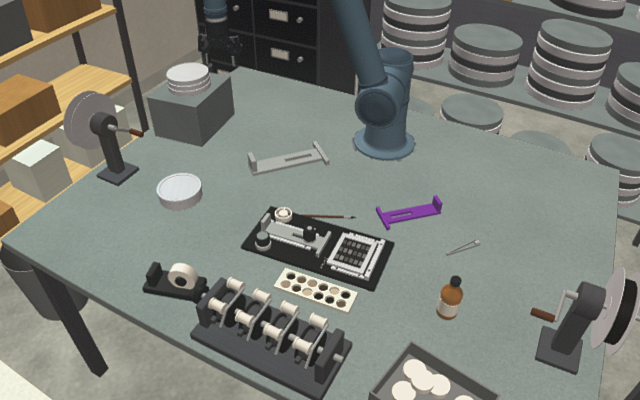

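View pics/side0.png

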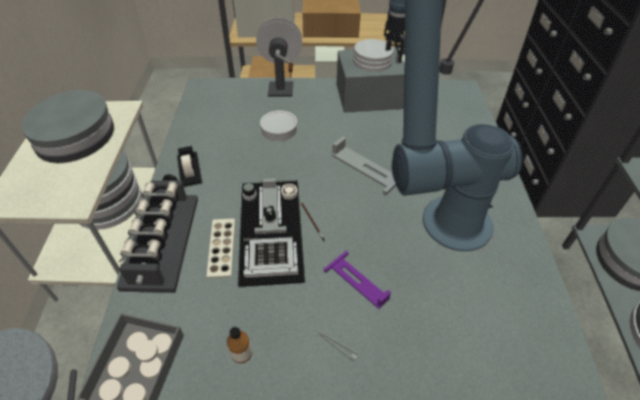

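View pics/wrist0.png

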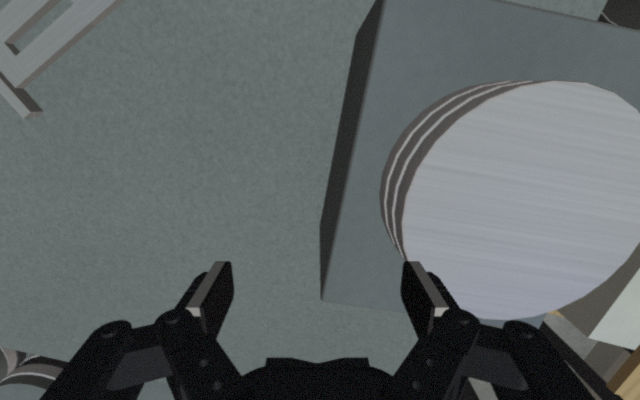

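Slide candidates in the scene image are a purple one (410,212), a large grey one on the table (288,158), and a smaller grey one on the stage around the knob (292,234). The stage one fits: it isn't purple and it's the smaller of the two greys. I'll confirm with an enlarged crop.

```bash
cat > h.py <<'E'
import numpy as np,cv2,pickle
from scipy.spatial.transform import Rotation as R
def K(d): return np.array([[d['fx'],0,d['cx']],[0,d['fy'],d['cy']],[0,0,1.]])
def campose(d,s=None):
    if 'pose' in d: return d['pose']
    T=np.eye(4); T[:3,:3]=R.from_quat(s['tool_rot'],scalar_first=True).as_matrix(); T[:3,3]=s['ee_pos']
    return T@d['T_tool_cam']
def proj(d,P,s=None):
    T=np.linalg.inv(campose(d,s)); p=(np.atleast_2d(P)@T[:3,:3].T+T[:3,3])*[1,-1,-1]
    return cv2.projectPoints(p.reshape(-1,1,3),np.zeros(3),np.zeros(3),K(d),d['dist'])[0].reshape(-1,2)
def ray(d,uv,s=None):
    q=cv2.undistortPoints(np.array(uv,float).reshape(-1,1,2),K(d),d['dist']).reshape(-1,2)
    v=np.c_[q[:,0],-q[:,1],-np.ones(len(q))]; T=campose(d,s)
    return T[:3,3],v@T[:3,:3].T
def atz(d,uv,z,s=None):
    o,v=ray(d,uv,s); z=np.broadcast_to(z,len(v)); return o+v*((z-o[2])/v[:,2])[:,None]
def crop(d,x0,y0,x1,y1,f,name,rgb=True):
    im=d['color'][y0:y1,x0:x1,::-1]; cv2.imwrite(name,cv2.resize(im,None,fx=f,fy=f,interpolation=cv2.INTER_CUBIC))
E
python3 - <<'E'
from h import *
d=pickle.load(open('scene0.pkl','rb')); crop(d,235,195,400,300,4.8,'pics/sc_crop.png')
d=pickle.load(open('side0.pkl','rb')); crop(d,225,170,315,290,5,'pics/si_crop.png')
E
```

```text
(no output)
```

View pics/sc_crop.png

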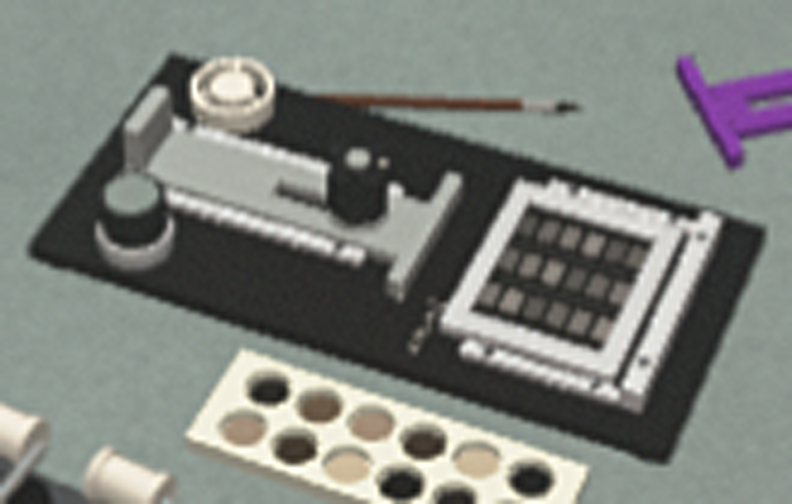

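View pics/si_crop.png

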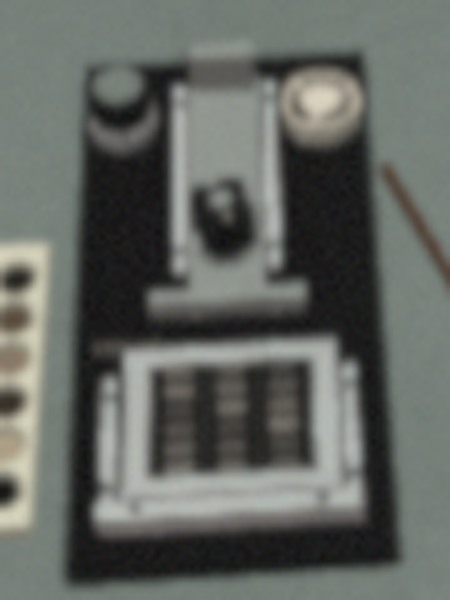

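The crop confirms it: the slide is the grey bar on the stage, with its tab at scene (265,224) and the knob at (310,236) through its slot. Next I'll fit the stage pose.

Run:
```python
from h import *
from scipy.optimize import least_squares
ds=pickle.load(open('scene0.pkl','rb')); dv=pickle.load(open('side0.pkl','rb'))
C=np.array([[-90,-195,18],[90,-195,18],[90,185,18],[-90,185,18]])/1e3
us=np.array([[172,55],[32,246],[668,448],[766,232]])/4.8+[235,195]
uv=np.array([[84,64],[362,50],[396,552],[72,570]])[[1,0,3,2]]/5+[225,170]
def w(p,X): c,s=np.cos(p[2]),np.sin(p[2]); return X@np.array([[c,-s,0],[s,c,0],[0,0,1]]).T+[p[0],p[1],0]
for m in (1,2,3):
  f=lambda p:np.r_[((proj(ds,w(p,C))-us)*(m&1)).ravel(),((proj(dv,w(p,C))-uv)*(m>>1)).ravel()]
  q=least_squares(f,[.5,0,0]); print(m,q.x,np.round(q.fun,1))
print(w(q.x,np.array([[0,-30,66],[0,-178,48],[0,150,22]])/1e3))
```

```text
1 [0.56725223 0.04057294 0.08507492] [-0.1 -0.9 -1.3 -0.2  0.6  1.4  0.8 -1.2 -0.  -0.  -0.  -0.  -0.   0.
  0.   0. ]
2 [0.56397316 0.03873992 0.08753931] [-0.  -0.  -0.  -0.   0.   0.   0.  -0.   0.2 -0.8  0.  -0.4 -1.6  0.7
  1.4 -0.1]
3 [0.56518689 0.03956619 0.08681424] [-0.1 -1.3 -1.2 -0.7  0.7  0.6  0.7 -1.8 -0.2 -0.6 -0.3 -0.2 -2.1  1.
  0.9  0.2]
[[ 0.56778805  0.00967917  0.066     ]
 [ 0.58062042 -0.13776346  0.048     ]
 [ 0.55218111  0.18900129  0.022     ]]
```

```bash
cat >> h.py <<'E'
PX,PY,YAW=0.5655,0.0396,0.0868
def w(X,p=None):
    p=p or (PX,PY,YAW); X=np.atleast_2d(X).astype(float)/1e3; c,s=np.cos(p[2]),np.sin(p[2]); return X@np.array([[c,-s,0],[s,c,0],[0,0,1]]).T+[p[0],p[1],0]
def Rm(s): return R.from_quat(s['tool_rot'],scalar_first=True).as_matrix()
def Rdown(yaw):  # tool y down, tool x at heading yaw in world
    x=np.array([np.cos(yaw),np.sin(yaw),0]); y=np.array([0,0,-1.]); return np.c_[x,y,np.cross(x,y)]
def plan(s,P,yaw):
    M=Rm(s); dt=M.T@(np.array(P)-s['ee_pos'])*1e3; dr=np.degrees(R.from_matrix(M.T@Rdown(yaw)).as_rotvec())
    return np.round(dt,1),np.round(dr,2)
E
python3 - <<'E'
from h import *
from cell import r
s=r.state(); print(Rm(s).round(3)); print('heading x',np.arctan2(Rm(s)[1,0],Rm(s)[0,0]))
for yaw in (YAW,YAW+np.pi,YAW+np.pi/2,YAW-np.pi/2): print(yaw,plan(s,w([0,-150,300])[0],yaw))
print(w([0,-150,300]))
E
```

```text
[[ 0.287 -0.     0.958]
 [-0.958  0.002  0.287]
 [-0.002 -1.     0.   ]]
heading x -1.2800082327600308
0.0868 (array([-303.5,    3.7,  522.7]), array([-7.000e-02, -7.831e+01, -7.000e-02]))
3.2283926535897933 (array([-303.5,    3.7,  522.7]), array([ 7.0000e-02,  1.0169e+02, -7.0000e-02]))
1.6575963267948965 (array([-303.5,    3.7,  522.7]), array([-1.4000e-01, -1.6831e+02, -0.0000e+00]))
-1.4839963267948966 (array([-303.5,    3.7,  522.7]), array([ 0.  , 11.69, -0.09]))
[[ 0.57850366 -0.10983529  0.3       ]]
```

Run:
```python
from h import *
from cell import r
s=r.state(); print(plan(s,w([0,-120,320])[0],YAW))
```

```text
(array([-332.9,  -16.2,  528.8]), array([-7.000e-02, -7.831e+01, -7.000e-02]))
```

{"method": "step_arm", "body": {
  "rows": [
    {"tx": -24,"ty": -1.2,"tz": 38,"hand": -1},
    {"tx": -24,"ty": -1.2,"tz": 38},
    {"tx": -24,"ty": -1.2,"tz": 38},
    {"tx": -24,"ty": -1.2,"tz": 38},
    {"tx": -24,"ty": -1.2,"tz": 38},
    {"tx": -24,"ty": -1.2,"tz": 38},
    {"tx": -24,"ty": -1.2,"tz": 38},
    {"tx": -24,"ty": -1.2,"tz": 38},
    {"tx": -24,"ty": -1.2,"tz": 38},
    {"tx": -24,"ty": -1.2,"tz": 38}
  ]
}}

```text
invalid input at $.rows[0]: expected keys tx, ty, tz, ax, ay, az, hand
```

{"method": "step_arm", "body": {
  "rows": [
    {"tx": -23,"ty": -1.2,"tz": 37},
    {"tx": -23,"ty": -1.2,"tz": 37},
    {"tx": -23,"ty": -1.2,"tz": 37},
    {"tx": -23,"ty": -1.2,"tz": 37},
    {"ay": -8},
    {"ay": -8},
    {"ay": -8},
    {"ay": -8},
    {"ay": -8},
    {"ay": -8}
  ]
}}

```text
invalid input at $.rows[0]: expected keys tx, ty, tz, ax, ay, az, hand
```

{"method": "step_arm", "body": {
  "rows": [
    {"ay": -8},
    {"ay": -8},
    {"ay": -8},
    {"ay": -6.3},
    {"hand": 1},
    {"hand": 1},
    {"hand": 1},
    {"hand": 1}
  ]
}}

```text
invalid input at $.rows[0]: expected keys tx, ty, tz, ax, ay, az, hand
```

Run:
```python
from h import *
from cell import r,vision
s=r.state(); print(s['time_s'],s['joints'].round(3),s['ee_pos'],plan(s,w([0,-120,320])[0],YAW),s['finger_gap'],s['force'])
d=vision.get_image('wrist'); d['s']=s; pickle.dump(d,open('w1.pkl','wb')); crop(d,0,0,640,400,1.25,'pics/w1.png')
```

```text
0.15 [-1.39   0.378  0.08   1.274 -0.     1.46 ] [ 0.1647821  -0.55048572  0.30315401] (array([-332.9,  -16.2,  528.8]), array([-7.000e-02, -7.831e+01, -7.000e-02])) 0.9995970333778338 [-0.58446068 -0.16866479  0.39318861]
```

View pics/w1.png

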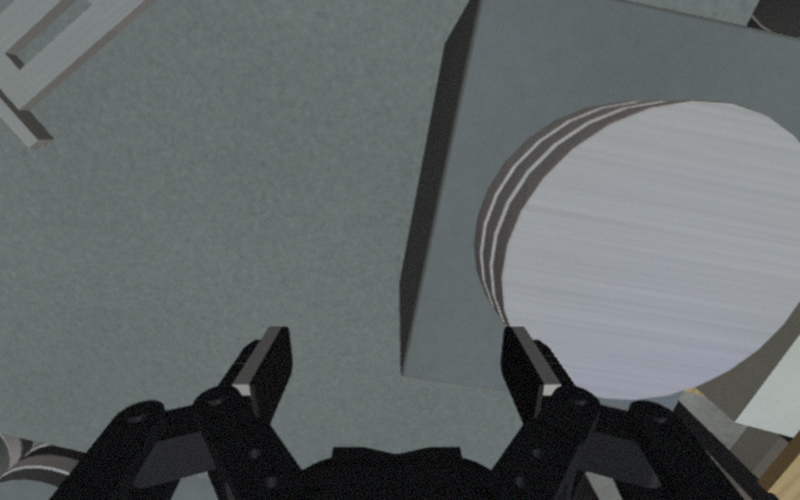

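All seven keys are needed in every row. No motion yet.

{"method": "step_arm", "body": {
  "rows": [
    {"tx": -24,"ty": -1.2,"tz": 38,"ax": 0,"ay": 0,"az": 0,"hand": -1},
    {"tx": -24,"ty": -1.2,"tz": 38,"ax": 0,"ay": 0,"az": 0,"hand": -1},
    {"tx": -24,"ty": -1.2,"tz": 38,"ax": 0,"ay": 0,"az": 0,"hand": -1},
    {"tx": -24,"ty": -1.2,"tz": 38,"ax": 0,"ay": 0,"az": 0,"hand": -1},
    {"tx": -24,"ty": -1.2,"tz": 38,"ax": 0,"ay": 0,"az": 0,"hand": -1},
    {"tx": -24,"ty": -1.2,"tz": 38,"ax": 0,"ay": 0,"az": 0,"hand": -1},
    {"tx": -24,"ty": -1.2,"tz": 38,"ax": 0,"ay": 0,"az": 0,"hand": -1},
    {"tx": -24,"ty": -1.2,"tz": 38,"ax": 0,"ay": 0,"az": 0,"hand": -1},
    {"tx": -24,"ty": -1.2,"tz": 38,"ax": 0,"ay": 0,"az": 0,"hand": -1},
    {"tx": -24,"ty": -1.2,"tz": 38,"ax": 0,"ay": 0,"az": 0,"hand": -1}
  ]
}}

```text
time_s: 1.2
ee_pos: [0.461, -0.2104, 0.3159]
tool_rot: [-0.567, 0.567, -0.422, 0.422]
force: [-0.1, -0.2, 0.5]
finger_gap: 0.998
```

{"method": "step_arm", "body": {
  "rows": [
    {"tx": -23,"ty": -1.2,"tz": 37,"ax": 0,"ay": 0,"az": 0,"hand": -1},
    {"tx": -23,"ty": -1.2,"tz": 37,"ax": 0,"ay": 0,"az": 0,"hand": -1},
    {"tx": -23,"ty": -1.2,"tz": 37,"ax": 0,"ay": 0,"az": 0,"hand": -1},
    {"tx": -23,"ty": -1.2,"tz": 37,"ax": 0,"ay": 0,"az": 0,"hand": -1},
    {"tx": 0,"ty": 0,"tz": 0,"ax": 0,"ay": -8,"az": 0,"hand": 1},
    {"tx": 0,"ty": 0,"tz": 0,"ax": 0,"ay": -8,"az": 0,"hand": 1},
    {"tx": 0,"ty": 0,"tz": 0,"ax": 0,"ay": -8,"az": 0,"hand": 1},
    {"tx": 0,"ty": 0,"tz": 0,"ax": 0,"ay": -8,"az": 0,"hand": 1},
    {"tx": 0,"ty": 0,"tz": 0,"ax": 0,"ay": -8,"az": 0,"hand": 1},
    {"tx": 0,"ty": 0,"tz": 0,"ax": 0,"ay": -8,"az": 0,"hand": 1}
  ]
}}

```text
time_s: 2.2
ee_pos: [0.5754, -0.0814, 0.3204]
tool_rot: [-0.69, 0.69, -0.153, 0.153]
force: [0.8, 1.3, -0.4]
finger_gap: 0.002
```

{"method": "step_arm", "body": {
  "rows": [
    {"tx": 0,"ty": 0,"tz": 0,"ax": 0,"ay": -8,"az": 0,"hand": 1},
    {"tx": 0,"ty": 0,"tz": 0,"ax": 0,"ay": -8,"az": 0,"hand": 1},
    {"tx": 0,"ty": 0,"tz": 0,"ax": 0,"ay": -8,"az": 0,"hand": 1},
    {"tx": 0,"ty": 0,"tz": 0,"ax": 0,"ay": -6.3,"az": 0,"hand": 1},
    {"tx": 0,"ty": 0,"tz": 0,"ax": 0,"ay": 0,"az": 0,"hand": 1},
    {"tx": 0,"ty": 0,"tz": 0,"ax": 0,"ay": 0,"az": 0,"hand": 1}
  ]
}}

```text
time_s: 2.8
ee_pos: [0.5754, -0.0814, 0.3205]
tool_rot: [-0.706, 0.706, 0.03, -0.03]
force: [0.6, 0.2, 0.5]
finger_gap: -0.0
```

Run:
```python
from h import *
from cell import r,vision
s=r.state(); print(s['time_s'],s['joints'].round(3),s['ee_pos'],plan(s,w([0,-120,320])[0],YAW),s['finger_gap'],s['force'])
d=vision.get_image('wrist'); d['s']=s; pickle.dump(d,open('w1.pkl','wb')); crop(d,0,0,640,400,1.25,'pics/w2.png')
```

```text
2.8 [-0.25   0.388  0.139  1.322 -0.     1.237] [ 0.57541977 -0.08140823  0.32051223] (array([0.6, 0.5, 1.4]), array([-0.  , -0.14, -0.02])) -0.00030079293974865604 [0.60051242 0.18523107 0.48202779]
```

View pics/w2.png

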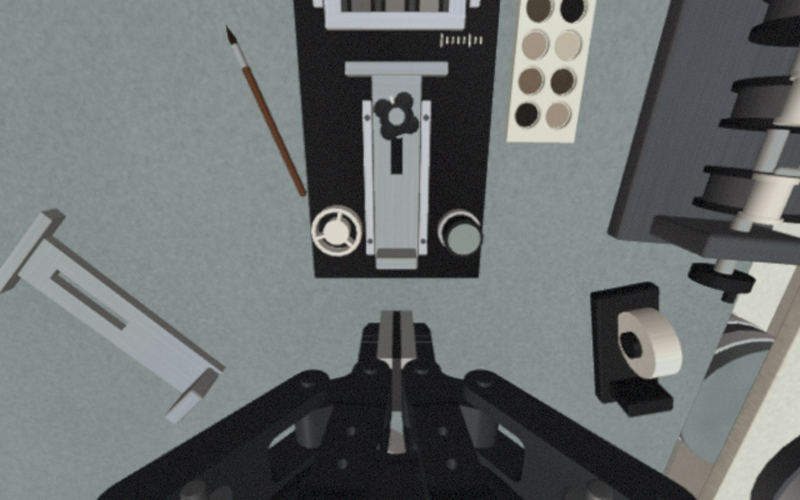

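The wrist view shows the slide's tab near (397,258), the knob at (397,117), the film core at (336,232) and the loupe at (462,235). Enlarging.

Run:
```python
from h import *
d=pickle.load(open('w1.pkl','rb')); crop(d,240,0,400,115,5,'pics/w2a.png'); crop(d,240,110,400,230,5,'pics/w2b.png')
```

```text
(no output)
```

View pics/w2a.png

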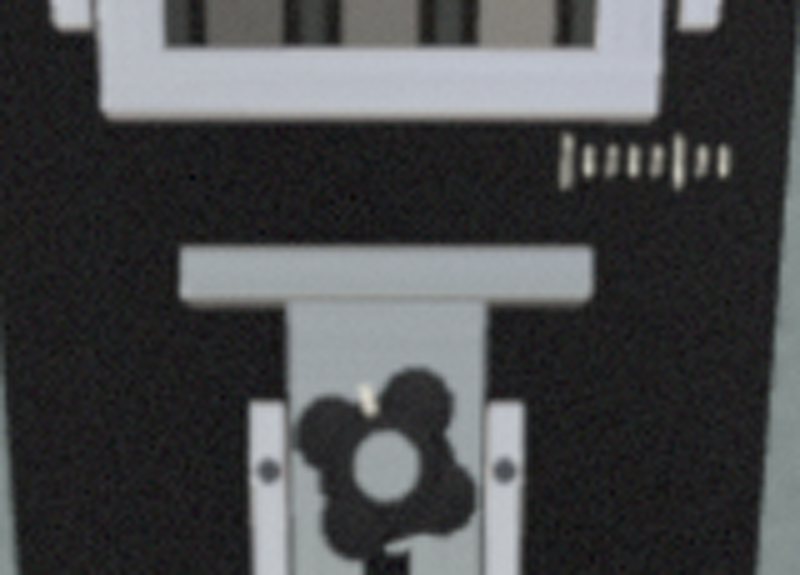

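View pics/w2b.png

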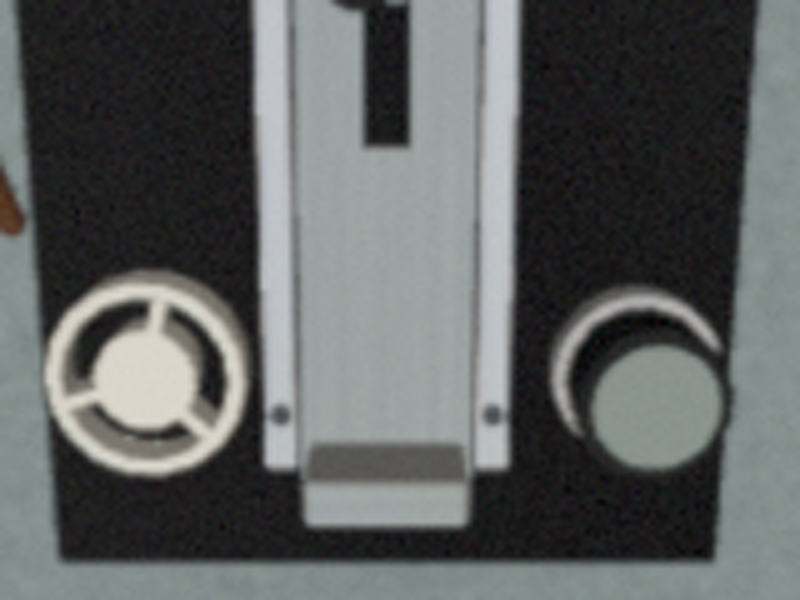

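Run:
```python
from h import *
d=pickle.load(open('w1.pkl','rb')); s=d['s']
A=lambda L:np.array(L)/5+[240,0]
B=lambda L:np.array(L)/5+[240,110]
def st(P): # to stage frame mm
    c,sn=np.cos(YAW),np.sin(YAW); q=P-[PX,PY,0]; return (q@np.array([[c,-sn,0],[sn,c,0],[0,0,1]])*1e3).round(1)
for n,u,z in [('corners',B([[62,560],[715,560]]),18),('railholes -y',B([[280,415],[493,415]]),24),('rail ends',B([[280,469],[493,469]]),24),('railholes+y',A([[268,470],[504,470]]),24),
 ('tab back top',B([[305,525],[468,525]]),58),('tab front top',B([[305,482],[468,482]]),58),('bar front',A([[180,247],[594,247]]),32),('carrier',A([[102,112],[660,112]]),26),
 ('knob c',A([[387,466]]),67),('tick',A([[368,400]]),66.5),('lobes',A([[417,398],[326,430],[352,528],[445,502]]),66),('loupe',B([[657,407]]),56),('core',B([[147,378]]),34)]:
    P=atz(d,u,z/1e3,s); print(n,st(P)[:,:2].tolist(), P[:,:2].round(4).tolist())
```

```text
corners [[-88.8, -192.2], [88.4, -192.7]] [[0.4937, -0.1596], [0.6703, -0.1448]]
railholes -y [[-28.1, -149.4], [26.8, -149.6]] [[0.5504, -0.1117], [0.6052, -0.1071]]
rail ends [[-28.5, -164.1], [27.1, -164.3]] [[0.5513, -0.1264], [0.6068, -0.1217]]
railholes+y [[-27.9, -29.3], [26.9, -29.5]] [[0.5403, 0.008], [0.5948, 0.0126]]
tab back top [[-20.3, -166.6], [18.8, -166.7]] [[0.5597, -0.1281], [0.5987, -0.1248]]
tab front top [[-20.1, -155.6], [18.6, -155.7]] [[0.559, -0.1172], [0.5976, -0.1139]]
bar front [[-45.1, 16.2], [44.8, 15.9]] [[0.5192, 0.0518], [0.6087, 0.0593]]
carrier [[-61.4, 43.3], [58.7, 43.0]] [[0.5006, 0.0774], [0.6202, 0.0875]]
knob c [[-0.3, -29.5]] [[0.5677, 0.0102]]
tick [[-4.2, -16.9]] [[0.5628, 0.0224]]
lobes [[5.8, -16.6], [-12.7, -22.6], [-7.6, -41.6], [11.6, -36.5]] [[0.5727, 0.0236], [0.5548, 0.016], [0.5615, -0.0025], [0.5803, 0.0042]]
loupe [[62.9, -137.8]] [[0.6401, -0.0923]]
core [[-60.3, -136.6]] [[0.5173, -0.1017]]
```

Run:
```python
from h import *
from cell import r
s=r.state(); print(plan(s,w([-0.5,-187,107])[0],YAW))
```

```text
(array([  0.3, 213.6, -65.5]), array([ 0.  , -0.13, -0.01]))
```

{"method": "step_arm", "body": {
  "rows": [
    {"tx": 0.3,"ty": 0,"tz": -33,"ax": 0,"ay": -0.13,"az": 0,"hand": 1},
    {"tx": 0,"ty": 10,"tz": -32.5,"ax": 0,"ay": 0,"az": 0,"hand": 1},
    {"tx": 0,"ty": 40,"tz": 0,"ax": 0,"ay": 0,"az": 0,"hand": 1},
    {"tx": 0,"ty": 40,"tz": 0,"ax": 0,"ay": 0,"az": 0,"hand": 1},
    {"tx": 0,"ty": 40,"tz": 0,"ax": 0,"ay": 0,"az": 0,"hand": 1},
    {"tx": 0,"ty": 25,"tz": 0,"ax": 0,"ay": 0,"az": 0,"hand": 1},
    {"tx": 0,"ty": 20,"tz": 0,"ax": 0,"ay": 0,"az": 0,"hand": 1},
    {"tx": 0,"ty": 20,"tz": 0,"ax": 0,"ay": 0,"az": 0,"hand": 1},
    {"tx": 0,"ty": 18,"tz": 0,"ax": 0,"ay": 0,"az": 0,"hand": 1},
    {"tx": 0,"ty": 0,"tz": 0,"ax": 0,"ay": 0,"az": 0,"hand": 1}
  ]
}}

```text
time_s: 3.85
ee_pos: [0.5795, -0.146, 0.105]
tool_rot: [0.707, -0.706, -0.029, 0.033]
force: [-0.0, 1.0, -0.5]
finger_gap: 0.001
```

Run:
```python
from h import *
from cell import r,vision
s=r.state(); print(plan(s,w([-0.5,-187,107])[0],YAW),s['force'])
d=vision.get_image('wrist'); d['s']=s; crop(d,160,0,480,260,2.3,'pics/w3.png')
```

```text
(array([ 1.6, -2.1, -0.9]), array([-0.13,  0.05, -0.29])) [-0.01234694  0.95254588 -0.47232814]
```

View pics/w3.png

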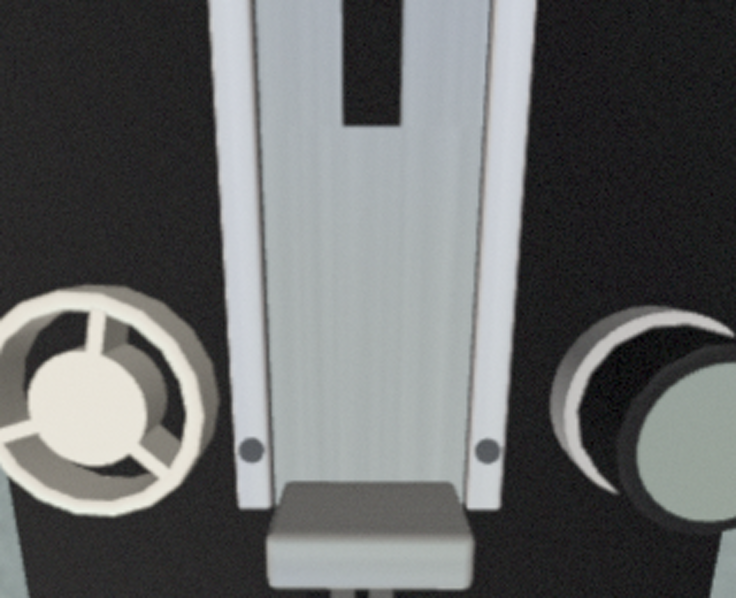

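{"method": "step_arm", "body": {
  "rows": [
    {"tx": 1.5,"ty": -2,"tz": 1,"ax": 0,"ay": 0,"az": 0,"hand": 1},
    {"tx": 0,"ty": 0,"tz": 2,"ax": 0,"ay": 0,"az": 0,"hand": 1},
    {"tx": 0,"ty": 0,"tz": 2,"ax": 0,"ay": 0,"az": 0,"hand": 1},
    {"tx": 0,"ty": 0,"tz": 2,"ax": 0,"ay": 0,"az": 0,"hand": 1},
    {"tx": 0,"ty": 0,"tz": 2,"ax": 0,"ay": 0,"az": 0,"hand": 1},
    {"tx": 0,"ty": 0,"tz": 2,"ax": 0,"ay": 0,"az": 0,"hand": 1},
    {"tx": 0,"ty": 0,"tz": 2,"ax": 0,"ay": 0,"az": 0,"hand": 1}
  ]
}}

```text
time_s: 4.6
ee_pos: [0.5825, -0.1344, 0.1103]
tool_rot: [-0.706, 0.707, 0.032, -0.031]
force: [0.5, -5.1, 1.9]
finger_gap: -0.003
```

{"method": "step_arm", "body": {
  "rows": [
    {"tx": 0,"ty": 0,"tz": 2,"ax": 0,"ay": 0,"az": 0,"hand": 1},
    {"tx": 0,"ty": 0,"tz": 2,"ax": 0,"ay": 0,"az": 0,"hand": 1},
    {"tx": 0,"ty": 0,"tz": 2,"ax": 0,"ay": 0,"az": 0,"hand": 1},
    {"tx": 0,"ty": 0,"tz": 2,"ax": 0,"ay": 0,"az": 0,"hand": 1}
  ]
}}

```text
time_s: 5.0
ee_pos: [0.5818, -0.1261, 0.1103]
tool_rot: [-0.706, 0.707, 0.032, -0.031]
force: [0.5, -5.3, 4.3]
finger_gap: -0.001
```

Run:
```python
from h import *
from cell import r
s=r.state(); print(plan(s,w([-0.5,-187,107])[0],YAW),s['force'])
```

```text
(array([ -2.4,   3.3, -20.5]), array([0.09, 0.1 , 0.07])) [ 0.47495035 -5.25170321  4.27014026]
```

Run:
```python
from h import *
from cell import r,vision
s=r.state()
d=vision.get_image('wrist'); d['s']=s; crop(d,160,0,480,260,2.3,'pics/w4.png');pickle.dump(d,open('w4.pkl','wb'))
```

```text
(no output)
```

View pics/w4.png

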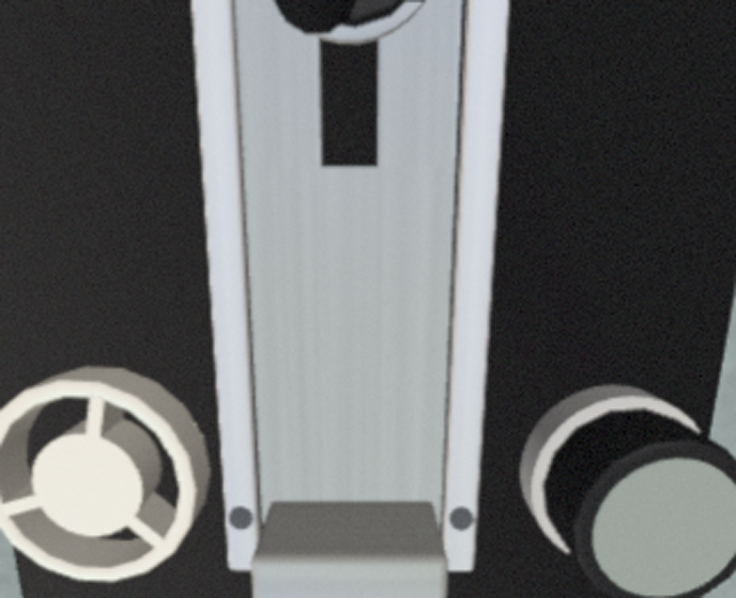

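Run:
```python
from h import *
d=pickle.load(open('w4.pkl','rb')); s=d['s']
def st(P):
    c,sn=np.cos(YAW),np.sin(YAW); q=P-[PX,PY,0]; return (q@np.array([[c,-sn,0],[sn,c,0],[0,0,1]])*1e3).round(1)
f=lambda L:np.array(L)/2.3+[160,0]
print(st(s['ee_pos']),st(atz(d,f([[252,558],[446,558]]),.058,s)),st(atz(d,f([[240,570],[460,570],[241,518],[461,518]]),.024,s)),st(atz(d,f([[322,165],[378,165]]),.026,s)))
```

```text
[   1.8 -166.5  110.3] [[ -20.2 -143.1   58. ]
 [  18.1 -143.    58. ]] [[ -29.4 -163.6   24. ]
 [  26.6 -163.6   24. ]
 [ -28.3 -149.2   24. ]
 [  26.1 -149.2   24. ]] [[ -6.8 -69.1  26. ]
 [  4.8 -69.1  26. ]]
```

{"method": "step_arm", "body": {
  "rows": [
    {"tx": -0.3,"ty": 0.4,"tz": 2,"ax": 0,"ay": 0,"az": 0,"hand": 1},
    {"tx": -0.3,"ty": 0.4,"tz": 2,"ax": 0,"ay": 0,"az": 0,"hand": 1},
    {"tx": -0.3,"ty": 0,"tz": 2,"ax": 0,"ay": 0,"az": 0,"hand": 1},
    {"tx": -0.3,"ty": 0,"tz": 2,"ax": 0,"ay": 0,"az": 0,"hand": 1},
    {"tx": 0,"ty": 0,"tz": 2,"ax": 0,"ay": 0,"az": 0,"hand": 1},
    {"tx": 0,"ty": 0,"tz": 1.5,"ax": 0,"ay": 0,"az": 0,"hand": 1},
    {"tx": 0,"ty": 0,"tz": 1,"ax": 0,"ay": 0,"az": 0,"hand": 1}
  ]
}}

```text
time_s: 5.75
ee_pos: [0.5791, -0.1134, 0.1092]
tool_rot: [-0.706, 0.707, 0.032, -0.031]
force: [0.1, -4.3, 4.6]
finger_gap: -0.001
```

{"method": "step_arm", "body": {
  "rows": [
    {"tx": 0,"ty": 0,"tz": 1,"ax": 0,"ay": 0,"az": 0,"hand": 1},
    {"tx": 0,"ty": 0,"tz": 1,"ax": 0,"ay": 0,"az": 0,"hand": 1},
    {"tx": 0,"ty": 0,"tz": 1,"ax": 0,"ay": 0,"az": 0,"hand": 1}
  ]
}}

```text
time_s: 6.05
ee_pos: [0.5788, -0.1108, 0.1092]
tool_rot: [-0.706, 0.707, 0.031, -0.031]
force: [0.2, -6.8, 2.7]
finger_gap: -0.004
```

{"method": "step_arm", "body": {
  "rows": [
    {"tx": 0,"ty": 0,"tz": 1,"ax": 0,"ay": 0,"az": 0,"hand": 1},
    {"tx": 0,"ty": 0,"tz": 1,"ax": 0,"ay": 0,"az": 0,"hand": 1}
  ]
}}

```text
time_s: 6.25
ee_pos: [0.5787, -0.1089, 0.1092]
tool_rot: [-0.706, 0.707, 0.031, -0.031]
force: [0.2, -6.0, 2.9]
finger_gap: 0.001
```

```bash
cat >> h.py <<'E'
def st(P):
    c,sn=np.cos(YAW),np.sin(YAW); q=P-np.array([PX,PY,0]); return (q@np.array([[c,-sn,0],[sn,c,0],[0,0,1]])*1e3).round(2)
E
python3 - <<'E'
from h import *
from cell import r
s=r.state(); print(s['time_s'],st(s['ee_pos']),s['force'],s['ft_torque'])
E
```

```text
6.25 [   0.26 -149.09  109.17] [ 0.1592799  -5.95075605  2.87233897] [-1.17901244 -0.15763815 -0.01133166]
```

{"method": "step_arm", "body": {
  "rows": [
    {"tx": 0,"ty": 0,"tz": 1,"ax": 0,"ay": 0,"az": 0,"hand": 1},
    {"tx": 0,"ty": 0,"tz": 1,"ax": 0,"ay": 0,"az": 0,"hand": 1}
  ]
}}

```text
time_s: 6.45
ee_pos: [0.5785, -0.1069, 0.1092]
tool_rot: [-0.706, 0.707, 0.031, -0.031]
force: [0.9, -5.5, 4.0]
finger_gap: -0.001
```

{"method": "step_arm", "body": {
  "rows": [
    {"tx": 0,"ty": 0,"tz": 0.5,"ax": 0,"ay": 0,"az": 0,"hand": 1},
    {"tx": 0,"ty": 0,"tz": 0.5,"ax": 0,"ay": 0,"az": 0,"hand": 1}
  ]
}}

```text
time_s: 6.65
ee_pos: [0.5784, -0.1059, 0.1092]
tool_rot: [-0.706, 0.707, 0.031, -0.031]
force: [1.8, -6.2, 4.0]
finger_gap: -0.001
```

{"method": "step_arm", "body": {
  "rows": [
    {"tx": 0,"ty": 0,"tz": 0.5,"ax": 0,"ay": 0,"az": 0,"hand": 1},
    {"tx": 0,"ty": 0,"tz": 0.5,"ax": 0,"ay": 0,"az": 0,"hand": 1}
  ]
}}

```text
time_s: 6.85
ee_pos: [0.5783, -0.1049, 0.1092]
tool_rot: [-0.706, 0.707, 0.031, -0.031]
force: [0.0, -6.3, 4.2]
finger_gap: -0.002
```

{"method": "step_arm", "body": {
  "rows": [
    {"tx": 0,"ty": 0,"tz": 0.4,"ax": 0,"ay": 0,"az": 0,"hand": 1},
    {"tx": 0,"ty": 0,"tz": 0.4,"ax": 0,"ay": 0,"az": 0,"hand": 1}
  ]
}}

```text
time_s: 7.05
ee_pos: [0.5783, -0.1044, 0.1092]
tool_rot: [-0.706, 0.707, 0.031, -0.031]
force: [1.3, -7.3, 3.6]
finger_gap: 0.004
```

{"method": "step_arm", "body": {
  "rows": [
    {"tx": 0,"ty": 0,"tz": 0.4,"ax": 0,"ay": 0,"az": 0,"hand": 1}
  ]
}}

```text
time_s: 7.15
ee_pos: [0.5783, -0.1043, 0.1092]
tool_rot: [-0.705, 0.708, 0.031, -0.031]
force: [1.1, -8.5, 2.9]
finger_gap: 0.002
```

{"method": "step_arm", "body": {
  "rows": [
    {"tx": 0,"ty": 0,"tz": 0.4,"ax": 0,"ay": 0,"az": 0,"hand": 1}
  ]
}}

```text
time_s: 7.25
ee_pos: [0.5783, -0.1043, 0.1092]
tool_rot: [-0.705, 0.708, 0.031, -0.031]
force: [0.9, -10.2, 2.1]
finger_gap: -0.001
```

{"method": "step_arm", "body": {
  "rows": [
    {"tx": 0,"ty": 0,"tz": 0.4,"ax": 0,"ay": 0,"az": 0,"hand": 1},
    {"tx": 0,"ty": 0,"tz": 0,"ax": 0,"ay": 0,"az": 0,"hand": 1}
  ]
}}

```text
time_s: 7.45
ee_pos: [0.5783, -0.1042, 0.1092]
tool_rot: [-0.705, 0.708, 0.031, -0.031]
force: [0.7, -10.5, 2.4]
finger_gap: 0.006
```

Run:
```python
from h import *
from cell import r,vision
s=r.state(); print(s['time_s'],st(s['ee_pos']),s['force'],s['ft_torque'])
d=vision.get_image('side'); crop(d,225,170,315,290,5,'pics/si5.png')
d=vision.get_image('scene'); crop(d,235,195,400,300,4.8,'pics/sc5.png')
```

```text
7.45 [   0.24 -144.4   109.18] [  0.72273649 -10.51740124   2.43936707] [-1.90909999 -0.14160617 -0.00415409]
```

View pics/sc5.png

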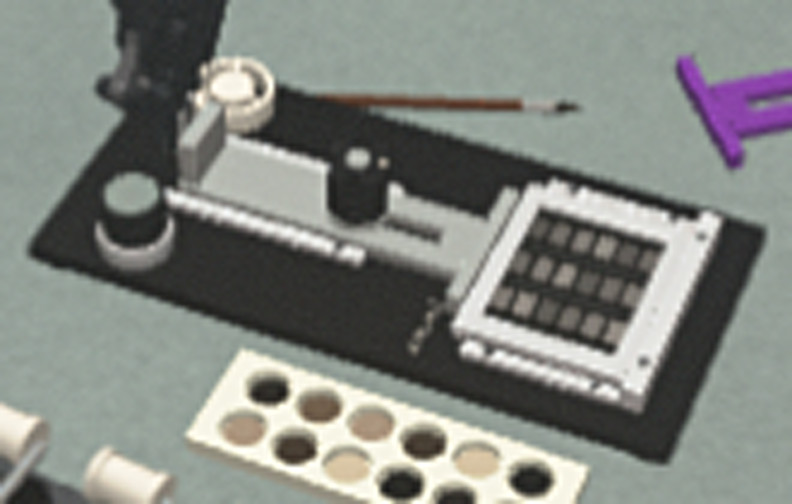

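{"method": "step_arm", "body": {
  "rows": [
    {"tx": 0,"ty": 0,"tz": 0.4,"ax": 0,"ay": 0,"az": 0,"hand": 1},
    {"tx": 0,"ty": 0,"tz": 0.4,"ax": 0,"ay": 0,"az": 0,"hand": 1},
    {"tx": 0,"ty": 0,"tz": 0,"ax": 0,"ay": 0,"az": 0,"hand": 1}
  ]
}}

```text
time_s: 7.85
ee_pos: [0.5783, -0.1041, 0.1092]
tool_rot: [-0.704, 0.709, 0.031, -0.031]
force: [0.2, -12.4, 1.9]
finger_gap: -0.0
```

{"method": "step_arm", "body": {
  "rows": [
    {"tx": 0,"ty": 0,"tz": -2,"ax": 0,"ay": 0,"az": 0,"hand": 1},
    {"tx": 0,"ty": 0,"tz": -8,"ax": 0,"ay": 0,"az": 0,"hand": 1},
    {"tx": 0,"ty": -10,"tz": -8,"ax": 0,"ay": 0,"az": 0,"hand": 1},
    {"tx": 0,"ty": -40,"tz": 0,"ax": 0,"ay": 0,"az": 0,"hand": 1},
    {"tx": 0,"ty": -40,"tz": 0,"ax": 0,"ay": 0,"az": 0,"hand": 1},
    {"tx": 0,"ty": -40,"tz": 0,"ax": 0,"ay": 0,"az": 0,"hand": 1},
    {"tx": 0,"ty": -30,"tz": 35,"ax": 0,"ay": 0,"az": 0,"hand": 1},
    {"tx": 0,"ty": 0,"tz": 45,"ax": 0,"ay": 0,"az": 0,"hand": 1},
    {"tx": 0,"ty": 0,"tz": 45,"ax": 0,"ay": 0,"az": 0,"hand": 1},
    {"tx": 0,"ty": 0,"tz": 0,"ax": 0,"ay": 0,"az": 0,"hand": 1}
  ]
}}

```text
time_s: 8.85
ee_pos: [0.5669, 0.0101, 0.2694]
tool_rot: [0.708, -0.705, -0.033, 0.034]
force: [0.5, -0.8, 0.5]
finger_gap: 0.002
```

Run:
```python
from h import *
from cell import r,vision
s=r.state(); print(s['time_s'],st(s['ee_pos']),s['force'],s['ft_torque'])
d=vision.get_image('wrist'); d['s']=s;pickle.dump(d,open('w6.pkl','wb')); crop(d,0,0,640,400,1.25,'pics/w6.png'); crop(d,220,0,420,150,4,'pics/w6a.png')
```

```text
8.85 [ -1.19 -29.54 269.37] [ 0.50492245 -0.76467296  0.48417727] [-0.04886473 -0.01853127 -0.01052593]
```

View pics/w6.png

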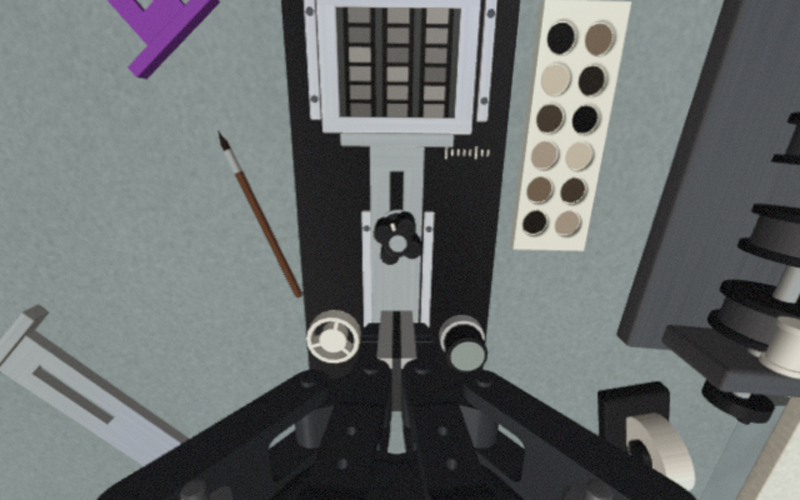

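View pics/w6a.png

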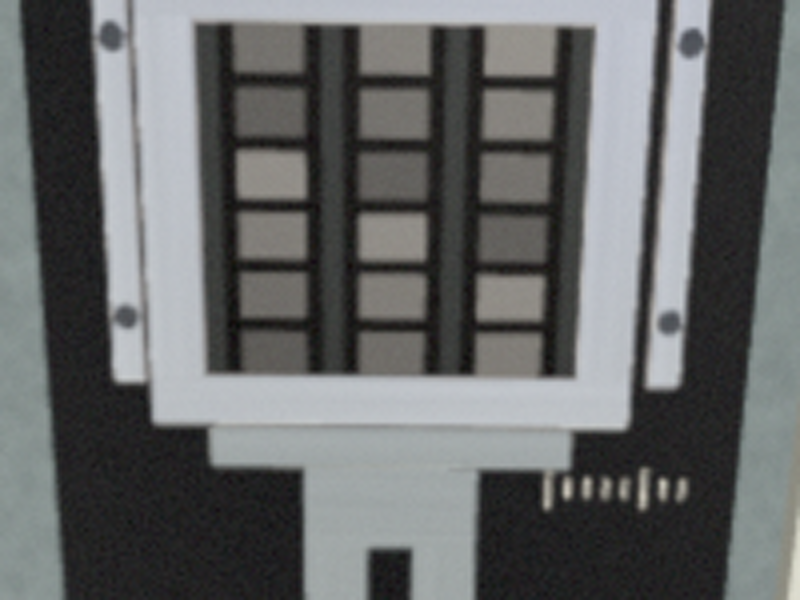

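{"method": "step_arm", "body": {
  "rows": [
    {"tx": 0,"ty": 0,"tz": 45,"ax": 0,"ay": 0,"az": 0,"hand": 1},
    {"tx": 0,"ty": 0,"tz": 45,"ax": 0,"ay": 0,"az": 0,"hand": 1},
    {"tx": 0,"ty": 30,"tz": 0,"ax": 0,"ay": 0,"az": 0,"hand": -1},
    {"tx": 0,"ty": 0,"tz": 0,"ax": 0,"ay": 0,"az": 0,"hand": -1},
    {"tx": 0,"ty": 0,"tz": 0,"ax": 0,"ay": 0,"az": 0,"hand": -1}
  ]
}}

```text
time_s: 9.4
ee_pos: [0.5596, 0.0937, 0.2383]
tool_rot: [-0.706, 0.706, 0.03, -0.032]
force: [0.7, -0.2, -0.3]
finger_gap: 0.5
```

Run:
```python
from h import *
from cell import r,vision
s=r.state(); print(s['time_s'],st(s['ee_pos']),s['finger_gap'],s['joints'].round(3))
d=vision.get_image('wrist'); d['s']=s;pickle.dump(d,open('w7.pkl','wb')); crop(d,200,40,440,220,3.3,'pics/w7a.png')
```

```text
9.4 [ -1.17  54.36 238.34] 0.4999672092676405 [ 0.054  0.39  -0.072  1.112 -0.     1.537]
```

View pics/w7a.png

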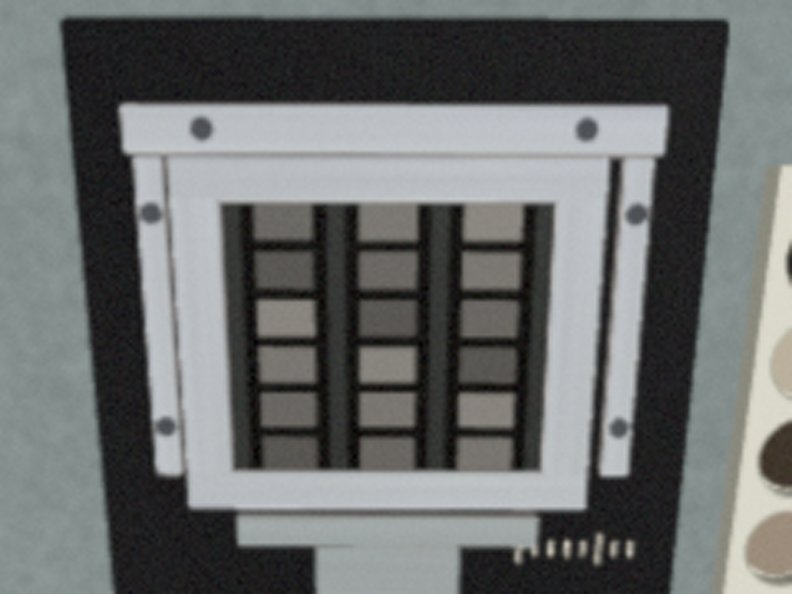

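{"method": "step_arm", "body": {
  "rows": [
    {"tx": 0,"ty": -20,"tz": -40,"ax": 0,"ay": 0,"az": 0,"hand": -1},
    {"tx": 0,"ty": 0,"tz": -40,"ax": 0,"ay": 0,"az": 0,"hand": -1},
    {"tx": 0,"ty": 0,"tz": 0,"ax": 0,"ay": -8.5,"az": 0,"hand": -1},
    {"tx": 0,"ty": 0,"tz": 0,"ax": 0,"ay": -8.5,"az": 0,"hand": -1},
    {"tx": 0,"ty": 0,"tz": 0,"ax": 0,"ay": -8.5,"az": 0,"hand": -1},
    {"tx": 0,"ty": 0,"tz": 0,"ax": 0,"ay": -8.5,"az": 0,"hand": -1},
    {"tx": 0,"ty": 0,"tz": 0,"ax": 0,"ay": -8.5,"az": 0,"hand": -1},
    {"tx": 0,"ty": 0,"tz": 0,"ax": 0,"ay": -8.5,"az": 0,"hand": -1},
    {"tx": 0,"ty": 0,"tz": 0,"ax": 0,"ay": -8.5,"az": 0,"hand": -1},
    {"tx": 0,"ty": 0,"tz": 0,"ax": 0,"ay": -8.5,"az": 0,"hand": -1}
  ]
}}

```text
time_s: 10.45
ee_pos: [0.5681, 0.0135, 0.2604]
tool_rot: [-0.567, 0.568, 0.423, -0.422]
force: [-0.2, 0.5, -1.0]
finger_gap: 1.002
```

{"method": "step_arm", "body": {
  "rows": [
    {"tx": 0,"ty": 0,"tz": 0,"ax": 0,"ay": -8.5,"az": 0,"hand": -1},
    {"tx": 0,"ty": 0,"tz": 0,"ax": 0,"ay": -8.5,"az": 0,"hand": -1},
    {"tx": 0,"ty": 0,"tz": 0,"ax": 0,"ay": -8.5,"az": 0,"hand": -1},
    {"tx": 0,"ty": 0,"tz": 0,"ax": 0,"ay": -8.5,"az": 0,"hand": -1},
    {"tx": 0,"ty": 0,"tz": 0,"ax": 0,"ay": -8.5,"az": 0,"hand": -1},
    {"tx": 0,"ty": 0,"tz": 0,"ax": 0,"ay": -8.5,"az": 0,"hand": -1},
    {"tx": 0,"ty": 0,"tz": 0,"ax": 0,"ay": -8.5,"az": 0,"hand": -1},
    {"tx": 0,"ty": 0,"tz": 0,"ax": 0,"ay": -8.5,"az": 0,"hand": -1},
    {"tx": 0,"ty": 0,"tz": 0,"ax": 0,"ay": -8.5,"az": 0,"hand": -1},
    {"tx": 0,"ty": 0,"tz": 0,"ax": 0,"ay": -8.5,"az": 0,"hand": -1}
  ]
}}

```text
time_s: 11.45
ee_pos: [0.5681, 0.0135, 0.2604]
tool_rot: [-0.132, 0.134, 0.695, -0.694]
force: [-0.2, -0.3, -0.5]
finger_gap: 0.999
```

{"method": "step_arm", "body": {
  "rows": [
    {"tx": 0,"ty": 0,"tz": 0,"ax": 0,"ay": -8.5,"az": 0,"hand": -1},
    {"tx": 0,"ty": 0,"tz": 0,"ax": 0,"ay": -8.5,"az": 0,"hand": -1},
    {"tx": 0,"ty": 0,"tz": 0,"ax": 0,"ay": -8.5,"az": 0,"hand": -1},
    {"tx": 0,"ty": 0,"tz": 0,"ax": 0,"ay": -8.5,"az": 0,"hand": -1},
    {"tx": 0,"ty": 0,"tz": 0,"ax": 0,"ay": -8.5,"az": 0,"hand": -1},
    {"tx": 0,"ty": 0,"tz": 0,"ax": 0,"ay": 0,"az": 0,"hand": -1}
  ]
}}

```text
time_s: 12.05
ee_pos: [0.5681, 0.0136, 0.2603]
tool_rot: [-0.126, 0.125, -0.696, 0.696]
force: [-0.1, 0.2, 0.0]
finger_gap: 0.995
```

Run:
```python
from h import *
from cell import r,vision
s=r.state(); print(s['time_s'],st(s['ee_pos']),s['finger_gap'],s['joints'].round(3))
d=vision.get_image('wrist'); d['s']=s;pickle.dump(d,open('w8.pkl','wb')); crop(d,0,0,640,400,1.25,'pics/w8.png')
print(plan(s,w([-.4,-29.2,200])[0],3.517), proj(d,w([0,-30,67]),s))
```

```text
12.05 [  0.31 -26.1  260.29] 0.9949076013416076 [-0.088  0.377 -0.033  1.159 -0.    -2.015]
(array([ 1.6, 60.3,  2.7]), array([-0.05, -1.06, -0.1 ])) [[318.34844539 191.82409414]]
```

View pics/w8.png

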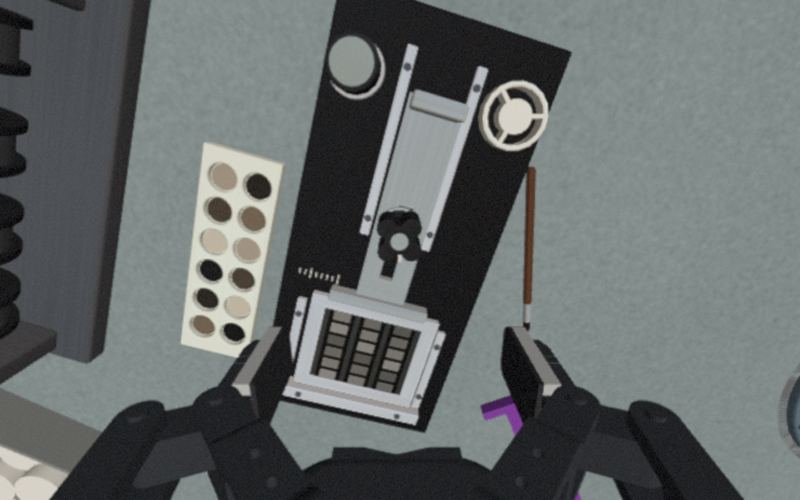

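Run:
```python
from h import *
d=pickle.load(open('w8.pkl','rb')); crop(d,285,155,355,220,10,'pics/w8a.png')
```

```text
(no output)
```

View pics/w8a.png

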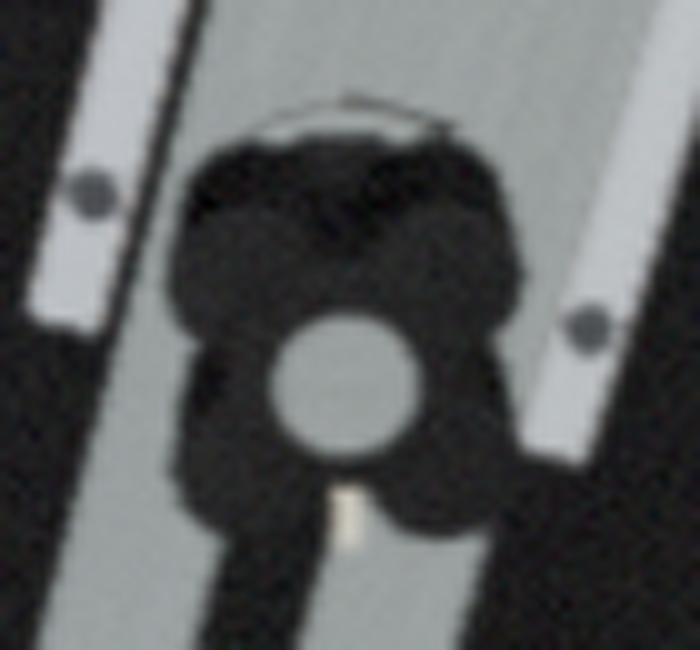

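Run:
```python
from h import *
d=pickle.load(open('w8.pkl','rb')); s=d['s']
for z in (.065,.067,.069):
  P=atz(d,[[319.6,193.5]],z,s)[0]; w1=pickle.load(open('w1.pkl','rb')); Q=atz(w1,[[240+387/5,466/5]],z,w1['s'])[0]
  print(z,st(P),st(Q))
P=(atz(d,[[319.6,193.5]],.067,s)[0]+Q)/2; print(plan(s,[P[0],P[1],.113],3.5))
```

```text
0.065 [ -1.73 -28.15  65.  ] [ -0.34 -29.46  65.  ]
0.067 [ -1.55 -28.75  67.  ] [ -0.34 -29.51  67.  ]
0.069 [ -1.37 -29.34  69.  ] [ -0.35 -29.55  69.  ]
(array([  2.3, 147.3,   2.5]), array([-0.05, -0.08, -0.1 ]))
```

{"method": "step_arm", "body": {
  "rows": [
    {"tx": 2.3,"ty": 30,"tz": 2.5,"ax": 0,"ay": 0,"az": 0,"hand": -1},
    {"tx": 0,"ty": 35,"tz": 0,"ax": 0,"ay": 0,"az": 0,"hand": -1},
    {"tx": 0,"ty": 35,"tz": 0,"ax": 0,"ay": 0,"az": 0,"hand": -1},
    {"tx": 0,"ty": 20,"tz": 0,"ax": 0,"ay": 0,"az": 0,"hand": -1},
    {"tx": 0,"ty": 15,"tz": 0,"ax": 0,"ay": 0,"az": 0,"hand": -1},
    {"tx": 0,"ty": 14,"tz": 0,"ax": 0,"ay": 0,"az": 0,"hand": -1},
    {"tx": 0,"ty": 0,"tz": 0,"ax": 0,"ay": 0,"az": 0,"hand": -1}
  ]
}}

```text
time_s: 12.8
ee_pos: [0.565, 0.0113, 0.1084]
tool_rot: [0.124, -0.126, 0.696, -0.696]
force: [-0.7, 0.7, -0.3]
finger_gap: 1.002
```

Run:
```python
from h import *
from cell import r,vision
s=r.state(); print(s['time_s'],st(s['ee_pos']),s['force'],s['ft_torque'],plan(s,s['ee_pos'],3.5))
d=vision.get_image('wrist'); d['s']=s; crop(d,0,0,640,400,1.25,'pics/w9.png')
```

```text
12.8 [ -2.92 -28.11 108.41] [-0.73724622  0.66701849 -0.26701951] [-0.0315306   0.03086911 -0.03241333] (array([0., 0., 0.]), array([ 0.08, -0.14,  0.18]))
```

View pics/w9.png

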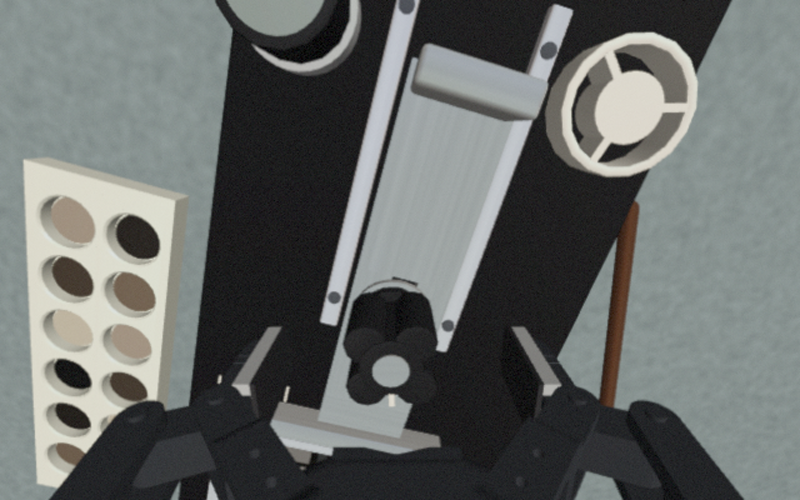

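Run:
```python
from h import *
from cell import r,vision
s=r.state(); print(plan(s,w([-0.7,-29.3,110])[0],3.5))
```

```text
(array([-1.1, -0.4,  1.5]), array([ 0.04, -0.1 ,  0.08]))
```

{"method": "step_arm", "body": {
  "newtons": 50,
  "rows": [
    {"tx": -1.1,"ty": -0.4,"tz": 1.5,"ax": 0,"ay": 0,"az": 0,"hand": -1},
    {"tx": 0,"ty": 0,"tz": 0,"ax": 0,"ay": 0,"az": 0,"hand": -1}
  ]
}}

```text
time_s: 13.05
ee_pos: [0.569, 0.0105, 0.1117]
tool_rot: [-0.127, 0.125, -0.695, 0.696]
force: [0.5, -0.0, -0.5]
finger_gap: 1.0
```

Run:
```python
from h import *
from cell import r,vision
s=r.state(); print(plan(s,w([-0.7,-29.3,110])[0],3.5),s['force'],s['ft_torque'])
```

```text
(array([ 1.6,  1.7, -0.5]), array([-0.08, -0.01, -0.14])) [ 0.51767489 -0.02832113 -0.53925748] [-0.0245708  -0.0400294  -0.00177839]
```

{"method": "step_arm", "body": {
  "newtons": 50,
  "rows": [
    {"tx": 0,"ty": 0,"tz": 0,"ax": 0,"ay": 0,"az": 0,"hand": 0},
    {"tx": 0,"ty": 0,"tz": 0,"ax": 0,"ay": 0,"az": 0,"hand": 1},
    {"tx": 0,"ty": 0,"tz": 0,"ax": 0,"ay": 0,"az": 0,"hand": 1},
    {"tx": 0,"ty": 0,"tz": 0,"ax": 0,"ay": 0,"az": 0,"hand": 1},
    {"tx": 0,"ty": 0,"tz": 0,"ax": 0,"ay": 0,"az": 0,"hand": 1}
  ]
}}

```text
time_s: 13.55
ee_pos: [0.5674, 0.0108, 0.1107]
tool_rot: [-0.126, 0.127, -0.696, 0.696]
force: [-2.7, -0.5, 5.1]
finger_gap: 0.381
```

```bash
cat > q.py <<'E'
from h import *
from cell import r
s=r.state(); M=Rm(s); h=np.degrees(np.arctan2(M[1,0],M[0,0]))
print('t',s['time_s'],'head',round(h,2),'st',st(s['ee_pos']),'gap',round(s['finger_gap']*85,1),'F',s['force'].round(1),'Fx_tool',(M.T@s['force']).round(1),'T',s['ft_torque'].round(3),'Ttool',(M.T@s['ft_torque']).round(3),'j6',s['joints'][5].round(3))
E
python3 q.py
```

```text
t 13.55 head -159.42 st [ -0.59 -28.88 110.71] gap 32.4 F [-2.7 -0.5  5.1] Fx_tool [ 2.7 -5.1 -0.5] T [-0.006  0.465 -0.044] Ttool [-0.158  0.043 -0.437] j6 -2.023
```

{"method": "step_arm", "body": {
  "rows": [
    {"tx": 0,"ty": 0.1,"tz": 0,"ax": 0,"ay": 8,"az": 0,"hand": 1},
    {"tx": 0,"ty": 0.1,"tz": 0,"ax": 0,"ay": 8,"az": 0,"hand": 1},
    {"tx": 0,"ty": 0.1,"tz": 0,"ax": 0,"ay": 8,"az": 0,"hand": 1},
    {"tx": 0,"ty": 0.1,"tz": 0,"ax": 0,"ay": 8,"az": 0,"hand": 1}
  ]
}}

```text
time_s: 13.95
ee_pos: [0.5678, 0.0108, 0.1102]
tool_rot: [0.072, -0.072, -0.703, 0.703]
force: [-1.2, -0.5, 4.2]
finger_gap: 0.385
```

```bash
python3 q.py
```

```text
t 13.95 head 168.27 st [ -0.21 -28.85 110.19] gap 32.7 F [-1.2 -0.5  4.2] Fx_tool [ 1.1 -4.2  0.8] T [-0.02   0.129  0.042] Ttool [ 0.045 -0.042 -0.122] j6 -1.459
```

{"method": "step_arm", "body": {
  "rows": [
    {"tx": 0,"ty": 0.1,"tz": 0,"ax": 0,"ay": 8,"az": 0,"hand": 1},
    {"tx": 0,"ty": 0,"tz": 0,"ax": 0,"ay": 0,"az": 0,"hand": 1}
  ]
}}

```text
time_s: 14.15
ee_pos: [0.5679, 0.0108, 0.1101]
tool_rot: [0.119, -0.119, -0.697, 0.697]
force: [-0.4, 0.2, 3.1]
finger_gap: 0.388
```

```bash
python3 q.py
```

```text
t 14.15 head 160.6 st [-9.0000e-02 -2.8950e+01  1.1007e+02] gap 32.9 F [-0.4  0.2  3.1] Fx_tool [ 0.4 -3.1 -0. ] T [-0.052  0.217 -0.06 ] Ttool [ 0.121  0.06  -0.187] j6 -1.325
```

```bash
cat > m.py <<'E'
from h import *
from cell import r,vision
H=[];T=[];F=[]
for i in range(6):
    s=r.state(); M=Rm(s); H.append(np.degrees(np.arctan2(M[1,0],M[0,0]))); T.append(s['ft_torque'][2]); F.append(s['force'])
    if i<5: vision.get_image('side')
print('t',s['time_s'],'head',np.mean(H).round(2),'Tz',np.mean(T).round(3),'sd',np.std(T).round(3),'F',np.mean(F,0).round(1),'st',st(s['ee_pos']),'gap',round(s['finger_gap']*85,1),'j6',s['joints'][5].round(3))
E
python3 m.py
```

```text
t 14.4 head 160.7 Tz -0.019 sd 0.033 F [-1.  -0.3  4.1] st [-8.0000e-02 -2.8920e+01  1.1007e+02] gap 32.5 j6 -1.326
```

{"method": "step_arm", "body": {
  "rows": [
    {"tx": 0,"ty": 0.13,"tz": 0,"ax": 0,"ay": 8,"az": 0,"hand": 1},
    {"tx": 0,"ty": 0.13,"tz": 0,"ax": 0,"ay": 8,"az": 0,"hand": 1},
    {"tx": 0,"ty": 0,"tz": 0,"ax": 0,"ay": 0,"az": 0,"hand": 1}
  ]
}}

```text
time_s: 14.7
ee_pos: [0.5681, 0.0107, 0.1098]
tool_rot: [0.214, -0.215, -0.674, 0.674]
force: [0.0, -1.2, 4.2]
finger_gap: 0.383
```

```bash
python3 m.py
```

```text
t 14.95 head 144.73 Tz 0.008 sd 0.033 F [-0.5 -1.2  4.9] st [ 1.0000e-01 -2.9020e+01  1.0979e+02] gap 32.6 j6 -1.047
```

{"method": "step_arm", "body": {
  "rows": [
    {"tx": 0,"ty": 0.13,"tz": 0,"ax": 0,"ay": 8,"az": 0,"hand": 1},
    {"tx": 0,"ty": 0,"tz": 0,"ax": 0,"ay": 0,"az": 0,"hand": 1}
  ]
}}

```text
time_s: 15.15
ee_pos: [0.5682, 0.0106, 0.1096]
tool_rot: [0.261, -0.262, -0.657, 0.657]
force: [0.7, -1.4, 4.1]
finger_gap: 0.385
```

```bash
python3 m.py
```

```text
t 15.4 head 136.74 Tz 0.0 sd 0.038 F [ 0.5 -1.7  4.7] st [  0.17 -29.08 109.66] gap 32.8 j6 -0.908
```

{"method": "step_arm", "body": {
  "rows": [
    {"tx": 0,"ty": 0.13,"tz": 0,"ax": 0,"ay": 8,"az": 0,"hand": 1},
    {"tx": 0,"ty": 0,"tz": 0,"ax": 0,"ay": 0,"az": 0,"hand": 1}
  ]
}}

```text
time_s: 15.6
ee_pos: [0.5682, 0.0105, 0.1095]
tool_rot: [0.306, -0.307, -0.637, 0.637]
force: [0.9, -0.9, 4.6]
finger_gap: 0.385
```

```bash
python3 m.py
```

```text
t 15.85 head 128.77 Tz 0.008 sd 0.018 F [ 1.3 -2.4  4.8] st [  0.24 -29.14 109.53] gap 33.1 j6 -0.769
```

{"method": "step_arm", "body": {
  "rows": [
    {"tx": 0,"ty": 0.13,"tz": 0,"ax": 0,"ay": 8,"az": 0,"hand": 1},
    {"tx": 0,"ty": 0,"tz": 0,"ax": 0,"ay": 0,"az": 0,"hand": 1}
  ]
}}

```text
time_s: 16.05
ee_pos: [0.5683, 0.0105, 0.1094]
tool_rot: [0.349, -0.35, -0.614, 0.615]
force: [1.8, -3.6, 4.5]
finger_gap: 0.388
```

```bash
python3 m.py
```

```text
t 16.3 head 120.76 Tz 0.01 sd 0.032 F [ 2.3 -3.9  4.7] st [  0.27 -29.22 109.39] gap 33.1 j6 -0.629
```

{"method": "step_arm", "body": {
  "rows": [
    {"tx": 0,"ty": 0.13,"tz": 0,"ax": 0,"ay": 8,"az": 0,"hand": 1},
    {"tx": 0,"ty": 0,"tz": 0,"ax": 0,"ay": 0,"az": 0,"hand": 1}
  ]
}}

```text
time_s: 16.5
ee_pos: [0.5683, 0.0104, 0.1092]
tool_rot: [0.392, -0.393, -0.588, 0.588]
force: [3.2, -5.4, 4.4]
finger_gap: 0.383
```

```bash
python3 m.py
```

```text
t 16.75 head 112.64 Tz -0.006 sd 0.024 F [ 2.9 -4.6  4.6] st [  0.31 -29.36 109.27] gap 33.1 j6 -0.488
```

{"method": "step_arm", "body": {
  "rows": [
    {"tx": -1,"ty": 0.13,"tz": -0.2,"ax": 0,"ay": 8,"az": 0,"hand": 1},
    {"tx": 0,"ty": 0,"tz": 0,"ax": 0,"ay": 0,"az": 0,"hand": 1}
  ]
}}

```text
time_s: 16.95
ee_pos: [0.5685, 0.0101, 0.1091]
tool_rot: [-0.433, 0.433, 0.56, -0.559]
force: [1.5, -2.6, 6.3]
finger_gap: 0.388
```

```bash
python3 m.py
```

```text
t 17.2 head 104.66 Tz -0.054 sd 0.021 F [ 1.8 -2.4  6.3] st [  0.38 -29.6  109.11] gap 32.7 j6 -0.35
```

{"method": "step_arm", "body": {
  "rows": [
    {"tx": 0,"ty": 0.13,"tz": 0,"ax": 0,"ay": 8,"az": 0,"hand": 1},
    {"tx": 0,"ty": 0,"tz": 0,"ax": 0,"ay": 0,"az": 0,"hand": 1}
  ]
}}

```text
time_s: 17.4
ee_pos: [0.5685, 0.01, 0.109]
tool_rot: [-0.47, 0.471, 0.528, -0.528]
force: [1.8, -3.8, 5.7]
finger_gap: 0.382
```

```bash
python3 m.py
```

```text
t 17.65 head 96.66 Tz -0.027 sd 0.024 F [ 1.7 -3.1  5.4] st [  0.42 -29.72 108.98] gap 32.7 j6 -0.211
```

{"method": "step_arm", "body": {
  "rows": [
    {"tx": 0,"ty": 0.13,"tz": 0,"ax": 0,"ay": 8,"az": 0,"hand": 1},
    {"tx": 0,"ty": 0,"tz": 0,"ax": 0,"ay": 0,"az": 0,"hand": 1}
  ]
}}

```text
time_s: 17.85
ee_pos: [0.5685, 0.0099, 0.1088]
tool_rot: [-0.506, 0.506, 0.494, -0.494]
force: [2.3, -3.4, 5.5]
finger_gap: 0.385
```

```bash
python3 m.py
```

```text
t 18.1 head 88.66 Tz -0.012 sd 0.02 F [ 1.5 -3.3  6.1] st [  0.37 -29.81 108.82] gap 33.0 j6 -0.071
```

{"method": "step_arm", "body": {
  "rows": [
    {"tx": 0,"ty": 0.13,"tz": 0,"ax": 0,"ay": 8,"az": 0,"hand": 1},
    {"tx": 0,"ty": 0,"tz": 0,"ax": 0,"ay": 0,"az": 0,"hand": 1}
  ]
}}

```text
time_s: 18.3
ee_pos: [0.5685, 0.0098, 0.1087]
tool_rot: [-0.539, 0.54, 0.457, -0.457]
force: [1.1, -4.2, 6.7]
finger_gap: 0.386
```

```bash
python3 m.py
```

```text
t 18.55 head 80.65 Tz -0.043 sd 0.038 F [ 1.6 -4.   6.6] st [  0.37 -29.9  108.74] gap 32.8 j6 0.069
```

{"method": "step_arm", "body": {
  "rows": [
    {"tx": 0,"ty": 0.13,"tz": 0,"ax": 0,"ay": 8,"az": 0,"hand": 1},
    {"tx": 0,"ty": 0,"tz": 0,"ax": 0,"ay": 0,"az": 0,"hand": 1}
  ]
}}

```text
time_s: 18.75
ee_pos: [0.5684, 0.0097, 0.1087]
tool_rot: [-0.57, 0.57, 0.418, -0.418]
force: [1.1, -3.6, 7.3]
finger_gap: 0.382
```

```bash
python3 m.py
```

```text
t 19.0 head 72.64 Tz -0.084 sd 0.01 F [ 1.1 -3.8  6.7] st [  0.36 -30.   108.69] gap 33.1 j6 0.208
```

{"method": "step_arm", "body": {
  "rows": [
    {"tx": 0,"ty": 0.13,"tz": 0,"ax": 0,"ay": 8,"az": 0,"hand": 1},
    {"tx": 0,"ty": 0,"tz": 0,"ax": 0,"ay": 0,"az": 0,"hand": 1}
  ]
}}

```text
time_s: 19.2
ee_pos: [0.5684, 0.0096, 0.1086]
tool_rot: [-0.598, 0.598, 0.377, -0.378]
force: [1.3, -3.8, 7.2]
finger_gap: 0.383
```

```bash
python3 m.py
```

```text
t 19.45 head 64.63 Tz -0.108 sd 0.023 F [ 1.2 -4.   7.2] st [  0.3  -30.11 108.6 ] gap 32.7 j6 0.348
```

Run:
```python
from h import *
from cell import r,vision
s=r.state(); print(s['joint_torque'].round(3),s['ft_torque'].round(3),s['force'].round(2))
d=vision.get_image('wrist'); d['s']=s; crop(d,160,180,480,400,2.4,'pics/w10.png')
s=r.state(); print(s['joint_torque'].round(3),s['ft_torque'].round(3),s['force'].round(2))
```

```text
[  2.566 -43.446  19.472   0.671   1.303  -0.111] [-0.928 -0.273 -0.128] [ 0.44 -4.15  7.57]
[  2.563 -43.446  19.472   0.671   1.303  -0.111] [-0.848 -0.287 -0.084] [ 0.71 -3.52  7.32]
```

View pics/w10.png

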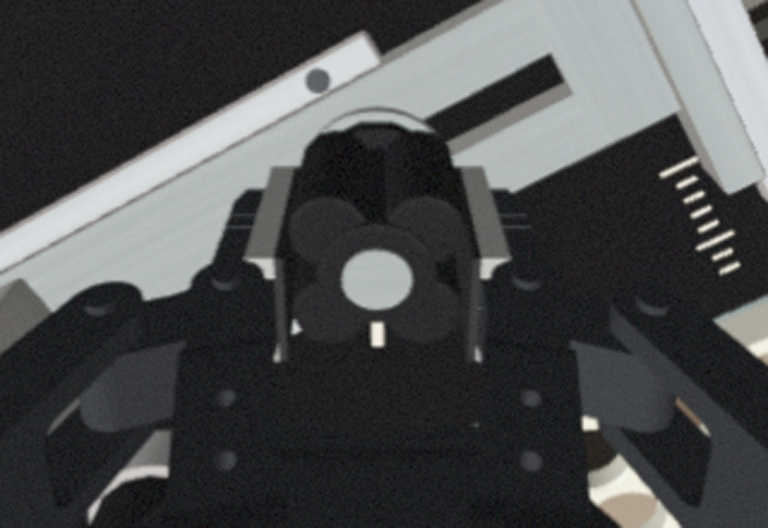

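{"method": "step_arm", "body": {
  "rows": [
    {"tx": 0,"ty": 0,"tz": 0,"ax": 0,"ay": 0.5,"az": 0,"hand": 1},
    {"tx": 0,"ty": 0,"tz": 0,"ax": 0,"ay": 0.5,"az": 0,"hand": 1}
  ]
}}

```text
time_s: 19.7
ee_pos: [0.5684, 0.0096, 0.1086]
tool_rot: [-0.6, 0.601, 0.373, -0.373]
force: [1.1, -5.2, 6.6]
finger_gap: 0.381
```

```bash
cat > q2.py <<'E'
from h import *
from cell import r
s=r.state(); M=Rm(s); h=np.degrees(np.arctan2(M[1,0],M[0,0]))
print('t',s['time_s'],'head',round(h,2),'j6tau',s['joint_torque'][5].round(4),'Tz',s['ft_torque'][2].round(3),'F',s['force'].round(1),'st',st(s['ee_pos']),'j6',s['joints'][5].round(4),s['joint_vel'][5].round(4))
E
python3 q2.py
```

```text
t 19.7 head 63.67 j6tau 0.0615 Tz 0.146 F [ 1.1 -5.2  6.6] st [  0.27 -30.09 108.58] j6 0.3653 0.0863
```

{"method": "step_arm", "body": {
  "rows": [
    {"tx": 0,"ty": 0,"tz": 0,"ax": 0,"ay": 0.5,"az": 0,"hand": 1},
    {"tx": 0,"ty": 0,"tz": 0,"ax": 0,"ay": 0.5,"az": 0,"hand": 1}
  ]
}}

```text
time_s: 19.9
ee_pos: [0.5684, 0.0096, 0.1086]
tool_rot: [-0.604, 0.604, 0.368, -0.368]
force: [1.5, -4.4, 7.4]
finger_gap: 0.387
```

```bash
python3 q2.py
```

```text
t 19.9 head 62.67 j6tau 0.0656 Tz 0.202 F [ 1.5 -4.4  7.4] st [  0.29 -30.1  108.59] j6 0.3828 0.086
```

{"method": "step_arm", "body": {
  "rows": [
    {"tx": 0,"ty": 0.03,"tz": 0,"ax": 0,"ay": 0.6,"az": 0,"hand": 1},
    {"tx": 0,"ty": 0,"tz": 0,"ax": 0,"ay": 0.6,"az": 0,"hand": 1}
  ]
}}

```text
time_s: 20.1
ee_pos: [0.5684, 0.0096, 0.1086]
tool_rot: [-0.607, 0.608, 0.361, -0.361]
force: [1.2, -4.6, 7.1]
finger_gap: 0.387
```

```bash
python3 q2.py
```

```text
t 20.1 head 61.47 j6tau 0.0583 Tz 0.179 F [ 1.2 -4.6  7.1] st [  0.28 -30.13 108.57] j6 0.4037 0.1048
```

{"method": "step_arm", "body": {
  "rows": [
    {"tx": 0,"ty": 0.03,"tz": 0,"ax": 0,"ay": 0.6,"az": 0,"hand": 1},
    {"tx": 0,"ty": 0,"tz": 0,"ax": 0,"ay": 0.6,"az": 0,"hand": 1}
  ]
}}

```text
time_s: 20.3
ee_pos: [0.5684, 0.0096, 0.1085]
tool_rot: [-0.611, 0.612, 0.355, -0.355]
force: [0.2, -4.9, 6.9]
finger_gap: 0.382
```

```bash
python3 q2.py
```

```text
t 20.3 head 60.27 j6tau 0.065 Tz 0.157 F [ 0.2 -4.9  6.9] st [  0.29 -30.13 108.55] j6 0.4247 0.1064
```

{"method": "step_arm", "body": {
  "rows": [
    {"tx": 0,"ty": 0.03,"tz": 0,"ax": 0,"ay": 0.6,"az": 0,"hand": 1},
    {"tx": 0,"ty": 0,"tz": 0,"ax": 0,"ay": 0.6,"az": 0,"hand": 1}
  ]
}}

```text
time_s: 20.5
ee_pos: [0.5684, 0.0096, 0.1085]
tool_rot: [-0.615, 0.616, 0.348, -0.349]
force: [1.0, -4.3, 8.0]
finger_gap: 0.383
```

```bash
python3 q2.py
```

```text
t 20.5 head 59.07 j6tau 0.0716 Tz 0.157 F [ 1.  -4.3  8. ] st [  0.25 -30.15 108.55] j6 0.4456 0.1041
```

{"method": "step_arm", "body": {
  "rows": [
    {"tx": 0,"ty": 0.03,"tz": 0,"ax": 0,"ay": 0.6,"az": 0,"hand": 1},
    {"tx": 0,"ty": 0,"tz": 0,"ax": 0,"ay": 0.6,"az": 0,"hand": 1}
  ]
}}

```text
time_s: 20.7
ee_pos: [0.5684, 0.0096, 0.1085]
tool_rot: [-0.618, 0.619, 0.342, -0.342]
force: [-0.1, -4.3, 6.6]
finger_gap: 0.383
```

```bash
python3 q2.py
```

```text
t 20.7 head 57.87 j6tau 0.0773 Tz 0.131 F [-0.1 -4.3  6.6] st [  0.27 -30.15 108.54] j6 0.4665 0.1039
```

{"method": "step_arm", "body": {
  "rows": [
    {"tx": 0,"ty": 0.03,"tz": 0,"ax": 0,"ay": 0.2,"az": 0,"hand": 1},
    {"tx": 0,"ty": 0,"tz": 0,"ax": 0,"ay": 0.2,"az": 0,"hand": 1},
    {"tx": 0,"ty": 0,"tz": 0,"ax": 0,"ay": 0.2,"az": 0,"hand": 1},
    {"tx": 0,"ty": 0,"tz": 0,"ax": 0,"ay": 0.2,"az": 0,"hand": 1}
  ]
}}

```text
time_s: 21.1
ee_pos: [0.5684, 0.0096, 0.1085]
tool_rot: [-0.621, 0.622, 0.338, -0.338]
force: [-0.3, -5.3, 7.7]
finger_gap: 0.382
```

```bash
python3 q2.py
```

```text
t 21.1 head 57.09 j6tau 0.1385 Tz 0.191 F [-0.3 -5.3  7.7] st [  0.24 -30.18 108.51] j6 0.4802 0.0332
```

{"method": "step_arm", "body": {
  "rows": [
    {"tx": 0,"ty": 0.03,"tz": 0,"ax": 0,"ay": 0.2,"az": 0,"hand": 1},
    {"tx": 0,"ty": 0,"tz": 0,"ax": 0,"ay": 0.2,"az": 0,"hand": 1}
  ]
}}

```text
time_s: 21.3
ee_pos: [0.5684, 0.0096, 0.1085]
tool_rot: [-0.622, 0.623, 0.336, -0.336]
force: [1.2, -5.1, 7.8]
finger_gap: 0.386
```

```bash
python3 q2.py
```

```text
t 21.3 head 56.69 j6tau 0.1351 Tz 0.126 F [ 1.2 -5.1  7.8] st [  0.26 -30.14 108.54] j6 0.4872 0.0315
```

{"method": "step_arm", "body": {
  "rows": [
    {"tx": 0,"ty": 0,"tz": 0,"ax": 0,"ay": 0,"az": 0,"hand": 1}
  ]
}}

```text
time_s: 21.4
ee_pos: [0.5684, 0.0096, 0.1085]
tool_rot: [-0.622, 0.623, 0.336, -0.336]
force: [1.0, -4.4, 8.0]
finger_gap: 0.384
```

```bash
python3 q2.py; python3 m.py; python3 q2.py
```

```text
t 21.4 head 56.69 j6tau 0.1516 Tz 0.237 F [ 1.  -4.4  8. ] st [  0.24 -30.16 108.51] j6 0.4871 -0.001
t 21.65 head 56.69 Tz 0.151 sd 0.043 F [ 0.8 -4.6  8. ] st [  0.26 -30.18 108.54] gap 32.4 j6 0.487
t 21.65 head 56.69 j6tau 0.1383 Tz 0.117 F [ 0.6 -5.2  8.6] st [  0.26 -30.18 108.54] j6 0.4871 -0.0002
```

{"method": "step_arm", "body": {
  "rows": [
    {"tx": 0,"ty": 0.03,"tz": 0,"ax": 0,"ay": 0.6,"az": 0,"hand": 1},
    {"tx": 0,"ty": 0,"tz": 0,"ax": 0,"ay": 0.6,"az": 0,"hand": 1},
    {"tx": 0,"ty": 0.03,"tz": 0,"ax": 0,"ay": 0.6,"az": 0,"hand": 1},
    {"tx": 0,"ty": 0,"tz": 0,"ax": 0,"ay": 0.6,"az": 0,"hand": 1}
  ]
}}

```text
time_s: 22.05
ee_pos: [0.5683, 0.0095, 0.1085]
tool_rot: [-0.629, 0.63, 0.322, -0.323]
force: [1.0, -4.7, 9.0]
finger_gap: 0.382
```

```bash
python3 q2.py
```

```text
t 22.05 head 54.27 j6tau 0.095 Tz 0.122 F [ 1.  -4.7  9. ] st [  0.19 -30.19 108.47] j6 0.5293 0.1017
```

{"method": "step_arm", "body": {
  "rows": [
    {"tx": 0,"ty": 0.03,"tz": 0,"ax": 0,"ay": 0.6,"az": 0,"hand": 1},
    {"tx": 0,"ty": 0,"tz": 0,"ax": 0,"ay": 0.6,"az": 0,"hand": 1},
    {"tx": 0,"ty": 0.03,"tz": 0,"ax": 0,"ay": 0.6,"az": 0,"hand": 1},
    {"tx": 0,"ty": 0,"tz": 0,"ax": 0,"ay": 0.6,"az": 0,"hand": 1}
  ]
}}

```text
time_s: 22.45
ee_pos: [0.5683, 0.0095, 0.1085]
tool_rot: [-0.635, 0.636, 0.309, -0.309]
force: [0.4, -5.1, 9.4]
finger_gap: 0.386
```

```bash
python3 q2.py
```

```text
t 22.45 head 51.87 j6tau 0.1102 Tz 0.179 F [ 0.4 -5.1  9.4] st [  0.21 -30.2  108.48] j6 0.5712 0.1057
```

{"method": "step_arm", "body": {
  "rows": [
    {"tx": 0,"ty": 0.03,"tz": 0,"ax": 0,"ay": 0.6,"az": 0,"hand": 1},
    {"tx": 0,"ty": 0,"tz": 0,"ax": 0,"ay": 0.6,"az": 0,"hand": 1},
    {"tx": 0,"ty": 0.03,"tz": 0,"ax": 0,"ay": 0.6,"az": 0,"hand": 1},
    {"tx": 0,"ty": 0,"tz": 0,"ax": 0,"ay": 0.6,"az": 0,"hand": 1}
  ]
}}

```text
time_s: 22.85
ee_pos: [0.5683, 0.0095, 0.1084]
tool_rot: [-0.642, 0.643, 0.296, -0.296]
force: [0.7, -5.3, 8.8]
finger_gap: 0.391
```

```bash
python3 q2.py
```

```text
t 22.85 head 49.47 j6tau 0.1203 Tz 0.169 F [ 0.7 -5.3  8.8] st [  0.17 -30.23 108.43] j6 0.613 0.1024
```

{"method": "step_arm", "body": {
  "rows": [
    {"tx": 0,"ty": 0.03,"tz": 0,"ax": 0,"ay": 0.6,"az": 0,"hand": 1},
    {"tx": 0,"ty": 0,"tz": 0,"ax": 0,"ay": 0.6,"az": 0,"hand": 1},
    {"tx": 0,"ty": 0.03,"tz": 0,"ax": 0,"ay": 0.6,"az": 0,"hand": 1},
    {"tx": 0,"ty": 0,"tz": 0,"ax": 0,"ay": 0.6,"az": 0,"hand": 1}
  ]
}}

```text
time_s: 23.25
ee_pos: [0.5683, 0.0095, 0.1084]
tool_rot: [-0.648, 0.649, 0.282, -0.283]
force: [-0.0, -5.2, 8.9]
finger_gap: 0.383
```

```bash
python3 q2.py;python3 m.py; python3 q2.py
```

```text
t 23.25 head 47.08 j6tau 0.1277 Tz 0.242 F [-0.  -5.2  8.9] st [  0.16 -30.24 108.43] j6 0.6549 0.1047
t 23.5 head 47.08 Tz 0.184 sd 0.043 F [ 0.1 -5.4  9.3] st [  0.16 -30.25 108.41] gap 32.7 j6 0.655
t 23.5 head 47.09 j6tau 0.1699 Tz 0.109 F [ 0.1 -4.8  9.5] st [  0.16 -30.25 108.41] j6 0.6546 0.0015
```

{"method": "step_arm", "body": {
  "rows": [
    {"tx": 0,"ty": 0,"tz": 0,"ax": 0,"ay": 0.65,"az": 0,"hand": 1},
    {"tx": 0,"ty": 0,"tz": 0,"ax": 0,"ay": 0.65,"az": 0,"hand": 1},
    {"tx": 0,"ty": 0,"tz": 0,"ax": 0,"ay": 0.65,"az": 0,"hand": 1},
    {"tx": 0,"ty": 0,"tz": 0,"ax": 0,"ay": 0.65,"az": 0,"hand": 1},
    {"tx": 0,"ty": 0,"tz": 0,"ax": 0,"ay": 0.65,"az": 0,"hand": 1},
    {"tx": 0,"ty": 0,"tz": 0,"ax": 0,"ay": 0.65,"az": 0,"hand": 1},
    {"tx": 0,"ty": 0,"tz": 0,"ax": 0,"ay": 0.65,"az": 0,"hand": 1},
    {"tx": 0,"ty": 0,"tz": 0,"ax": 0,"ay": 0.65,"az": 0,"hand": 1},
    {"tx": 0,"ty": 0,"tz": 0,"ax": 0,"ay": 0.65,"az": 0,"hand": 1},
    {"tx": 0,"ty": 0,"tz": 0,"ax": 0,"ay": 0.65,"az": 0,"hand": 1}
  ]
}}

```text
time_s: 24.5
ee_pos: [0.5682, 0.0094, 0.1084]
tool_rot: [-0.663, 0.664, 0.245, -0.245]
force: [-0.1, -5.0, 9.0]
finger_gap: 0.385
```

```bash
python3 q2.py;python3 m.py; python3 q2.py
```

```text
t 24.5 head 40.58 j6tau 0.1459 Tz 0.201 F [-0.1 -5.   9. ] st [ 1.0000e-01 -3.0300e+01  1.0837e+02] j6 0.7683 0.1121
t 24.75 head 40.58 Tz 0.2 sd 0.037 F [-0.  -5.2  9. ] st [ 6.0000e-02 -3.0320e+01  1.0836e+02] gap 32.9 j6 0.768
t 24.75 head 40.6 j6tau 0.2006 Tz 0.233 F [ 0.3 -4.9  9.1] st [ 6.0000e-02 -3.0320e+01  1.0836e+02] j6 0.7679 0.0004
```

{"method": "step_arm", "body": {
  "rows": [
    {"tx": 0,"ty": 0,"tz": 0,"ax": 0,"ay": 0,"az": 0,"hand": -1},
    {"tx": 0,"ty": 0,"tz": 0,"ax": 0,"ay": 0,"az": 0,"hand": -1},
    {"tx": 0,"ty": 0,"tz": 0,"ax": 0,"ay": 0,"az": 0,"hand": -1},
    {"tx": 0,"ty": 0,"tz": 0,"ax": 0,"ay": 0,"az": 0,"hand": -1}
  ]
}}

```text
time_s: 25.15
ee_pos: [0.5674, 0.0105, 0.107]
tool_rot: [0.664, -0.663, -0.244, 0.246]
force: [-0.7, 0.1, 0.1]
finger_gap: 0.999
```

```bash
python3 q2.py
python3 - <<'E'
from h import *
from cell import r,vision
d=vision.get_image('wrist'); crop(d,160,180,480,400,2.4,'pics/w11.png')
E
```

```text
t 25.15 head 40.53 j6tau -0.0027 Tz -0.029 F [-0.7  0.1  0.1] st [ -0.61 -29.17 107.  ] j6 0.7698 0.0017
```

View pics/w11.png

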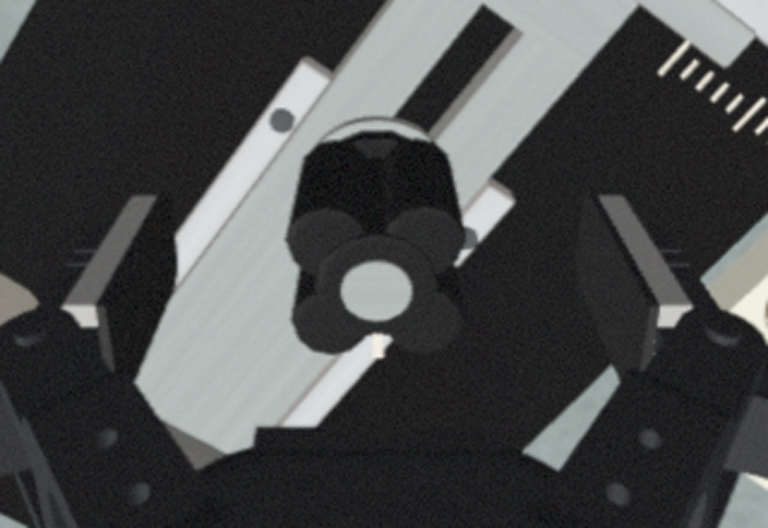

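The knob stayed where I left it, with its tick in line at (378,345), and both pads are clear of it. Next I'll lift and do a final check.

{"method": "step_arm", "body": {
  "rows": [
    {"tx": 0,"ty": -20,"tz": 0,"ax": 0,"ay": 0,"az": 0,"hand": -1},
    {"tx": 0,"ty": -40,"tz": 0,"ax": 0,"ay": 0,"az": 0,"hand": -1},
    {"tx": 0,"ty": -40,"tz": 0,"ax": 0,"ay": 0,"az": 0,"hand": -1},
    {"tx": 0,"ty": -40,"tz": 0,"ax": 0,"ay": 8,"az": 0,"hand": -1},
    {"tx": 0,"ty": 0,"tz": 0,"ax": 0,"ay": 8,"az": 0,"hand": -1},
    {"tx": 0,"ty": 0,"tz": 0,"ax": 0,"ay": 8,"az": 0,"hand": -1},
    {"tx": 0,"ty": 0,"tz": 0,"ax": 0,"ay": 8,"az": 0,"hand": -1},
    {"tx": 0,"ty": 0,"tz": 40,"ax": 0,"ay": 3.5,"az": 0,"hand": -1},
    {"tx": 0,"ty": 0,"tz": 40,"ax": 0,"ay": 0,"az": 0,"hand": -1},
    {"tx": 0,"ty": 0,"tz": 0,"ax": 0,"ay": 0,"az": 0,"hand": -1}
  ]
}}

```text
time_s: 26.2
ee_pos: [0.5579, 0.0933, 0.2476]
tool_rot: [0.707, -0.706, -0.032, 0.033]
force: [-0.2, -0.8, 0.1]
finger_gap: 0.997
```

```bash
python3 q2.py
python3 - <<'E'
from h import *
from cell import r,vision
s=r.state(); d=vision.get_image('wrist'); d['s']=s;pickle.dump(d,open('w12.pkl','wb')); crop(d,200,40,440,220,3.3,'pics/w12.png')
d=vision.get_image('scene'); crop(d,235,195,400,300,4.8,'pics/sc12.png')
E
```

```text
t 26.2 head 5.3 j6tau 0.2647 Tz 0.023 F [-0.2 -0.8  0.1] st [ -2.92  54.14 247.57] j6 1.5309 -0.0435
```

View pics/w12.png

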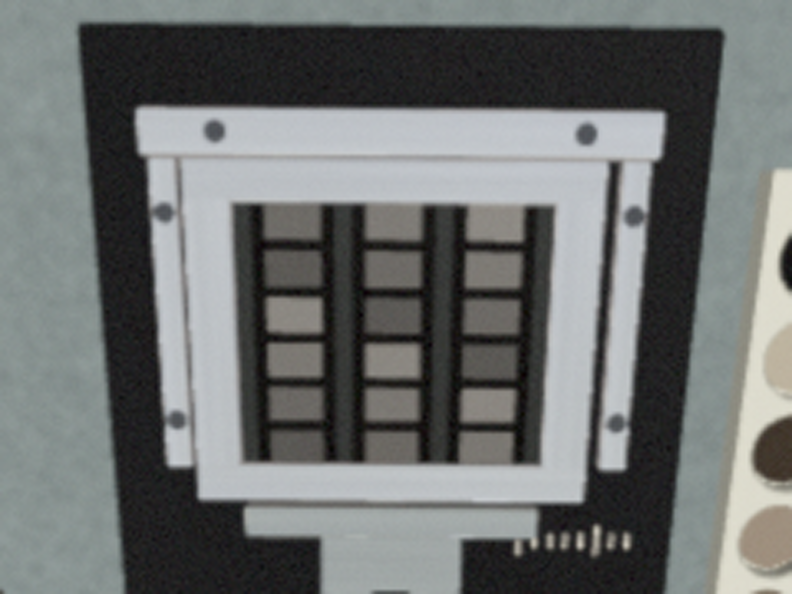

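View pics/sc12.png

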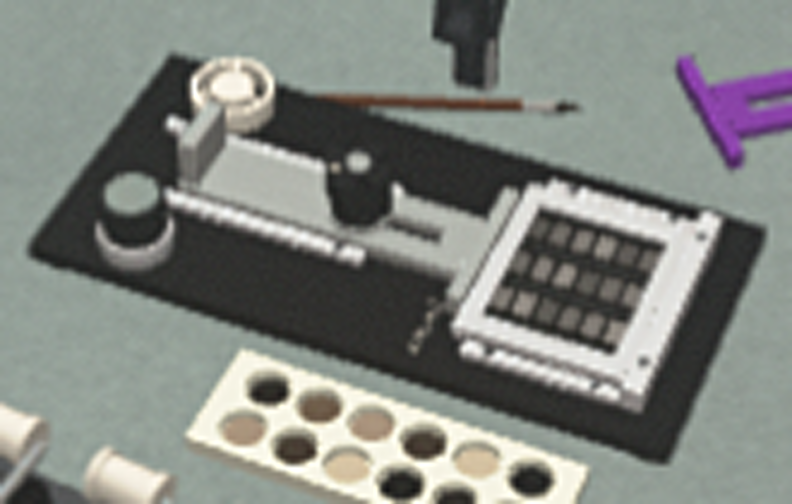

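Run:
```python
from h import *
d=pickle.load(open('w12.pkl','rb')); s=d['s']; f=lambda L:np.array(L)/3.3+[200,40]
print('carrier',st(atz(d,f([[198,500],[583,502]]),.026,s))); print('bar',st(atz(d,f([[245,507],[538,509]]),.032,s)))
print('stop top edge',st(atz(d,f([[150,156],[650,158]]),.034,s)),'plate end',st(atz(d,f([[80,25],[722,31]]),.018,s)))
print('carrier far',st(atz(d,f([[190,158],[600,160]]),.026,s)))
d2=pickle.load(open('w7.pkl','rb'))
print('before lock: bar',st(atz(d2,f([[238,515],[540,516]]),.032,d2['s'])))
```

```text
carrier [[-61.83  50.92  26.  ]
 [ 57.73  50.89  26.  ]]
bar [[-46.43  50.57  32.  ]
 [ 42.88  50.4   32.  ]]
stop top edge [[-67.77 150.26  34.  ]
 [ 67.38 150.48  34.  ]] plate end [[-88.24 184.52  18.  ]
 [ 88.29 183.98  18.  ]]
carrier far [[-58.48 150.12  26.  ]
 [ 55.53 150.21  26.  ]]
before lock: bar [[-45.96  50.88  32.  ]
 [ 43.35  50.67  32.  ]]
```

The carrier and slide front measure at y ≈ 50, and the carrier's far edge at y ≈ 150, all square to the stage within about 0.5 mm. I'm handing the job in.

```bash
python3 -c "
from cell import r
print(r.sign_off())"
```

```text
the job is handed in; nothing more can be done
None
```

The slide is home, the carrier is seated and the knob is locked. I handed the job in at about 26 s, with the gripper open and clear of everything.

- **Seating:** I pushed the slide by its tab with the fingers shut. It stopped at home and I held it at about 12 N at most on the tab. In the last wrist picture the carrier reads y ≈ 50.9 to 150.2 mm and the slide front about 50.5 mm. The nominal values are 50, 150 and 50 mm, so there is no visible gap and the carrier sits square.
- **Locking:** I turned the knob clockwise across its flats in one grip. It bit after roughly 115° and I turned it about 45° further. The turning moment reached about 0.2 N m, climbing at about 0.28 N m per rad. The knob stayed put when I let go.
- **Bystanders:** those in view of the last pictures had not moved.

**Uncertain:** readings at rest and in motion disagreed. At rest after quick steps, the turning moment read small and of the opposite sign. I therefore placed the bite by extrapolating slow-motion readings, corrected for speed. Three estimates put it at headings of 82 to 87.5°; I used 85.5°, so the final eighth of a turn is good to about ±3 to 4°.

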